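# Load a bench kiln with enamel plaques

## Robot

A 6-joint arm with a two-finger parallel gripper is mounted at the origin on the work surface. World frame = base frame: x ahead of the robot, y to its left, z up, the work surface at z = 0. Lengths are in m, angles in rad, forces in N, time in s.
With the tool pointing down it reaches from about 0.425 to 0.95 m from the base axis. Payload 3.5 kg.
Tool frame: the origin (TCP) lies midway between the tips of the shut fingers; the grasp point (between the pads) lies grasp_offset behind it (grasp_offset is the distance from the TCP to the grasp point, in m); z points along the fingers, y is the direction in which the jaws open and shut (so a half turn about z gives the same grasp; the last joint's range is limited). The gripper opens to 85 mm and grips with 20 to 120 N. Pads are 22 mm wide; open, the fingers measure 114 mm over their backs; the gripper's body (76 mm by 85 mm) begins 54 mm behind the grasp point. The pads swing forward as they close: fully open they stand 13 mm farther back than shut.
Start: joints at [-0.15, 0.286, 1.577, -0, 1.279, -0.15], TCP at [0.675, 0, 0.209] pointing down, gripper open.
Joint ranges: [-2.77, 2.77], [-0.9, 2.22], [0.21, 2.48], [-1.53, 4.67], [0.24, 2.81], [-2.84, 2.84]. Speed limits (rad/s): [2.79, 2.79, 3.14, 3.14, 3.14, 3.14].

## Interface

Orientations are given as a unit quaternion [x, y, z, w].
In Python, from plant import * gives the robot as it stands.
- The arm moves only by the tool jog_arm, never from a script. Its argument "targets" is text: rows parted by semicolons, each of 7 numbers parted by spaces: the shift along the world's x, y, z in mm, then the turn, a rotation vector about the world's x, y, z in degrees, then the gripper's target within -1 to 1 (fully open at 1, half-way at 0, shut at -1). A call has 1 to 10 rows; each row shifts and turns the pose as measured when the row begins; what a row does not reach is not made up. A row lasts 1/12 s, in which the tool goes at most 41.7 mm and 7.16 degrees, less where a joint would pass 70% of its speed; a pose out of reach is approached as far as the arm can. A call with a gripper value outside its range is refused whole. The fingers move at their own pace and stop on an object; "force" is the grip in N (left out, the last holds). Time passes only in rows, so rows that do not move let the fingers close. It gives the time, the measured TCP pose, the force and the opening at its end, in the units of the state.
- get_state(): the state, without advancing time (a new reading comes with each control period).
- read_camera(name): name is "scene" or "side" or "wrist"; returns a dict with "pixels" (400x640x3 uint8, blue, green, red), "mtx" (3x3 intrinsics, pixels), "dist_coeffs" ([k1, k2, p1, p2, k3] as OpenCV has them; the pictures are not rectified), "world_from_camera" (4x4, takes a point from camera to world coordinates). Camera axes: x right, y up, looking along -z (the intrinsics and any distortion apply to the point x, -y, -z); pixel columns grow to the right and rows downward; lengths in m; the calibration is good to about 2 mm. A picture is of the moment at which its call begins. There is no depth.
- sign_off(): hands the job in, once; it reports no verdict.
Trained networks look in a picture, given as the dict that the camera call returned (one of the last four; its "shot" number tells which), for a name from the list of things; names that differ only in an ending like _2 or _b are one class to them, and where a whole thing is asked for, a point or a joint stands for the part that bears it (a point fixed in the world has none). Each returns a list of dicts, best first, with "p" (0 to 1); they miss things now and then, are a little off and sometimes report something else, mostly with a low value. They report only what shows in the picture. A call takes as long as a camera call. They do not tell look-alikes from the thing itself.
- spot_in(target, picture): "uv" ([column, row] in pixels, amid what is visible of it).
- silhouettes(target, picture): "mask" (400x640 bool, what is visible of it) and "uv" ([column, row] in pixels, amid what is visible of it).
- mark_of(target, picture): "uv" ([column, row] in pixels: a listed point, or the origin of a listed thing).
The state is a dict: "time": time; "qpos": joint angles; "dq": joint speeds; "joint_efforts": joint torques, N m; "eef_pos": TCP position; "tcp_rot": TCP orientation; "contact_force": force on the tool from outside, world axes, zero at the start; "wrist_torque": the same for the moment, N m; "opening": opening from 0.0 (shut) to 1.0 (fully open).
Only numpy, scipy, OpenCV 4.12 (cv2) and the standard library are available. Lean on these libraries where they do the work, as an engineer would, in place of code of your own. Each camera call takes 0.05 s, during which the arm holds its last target.

## Task

Crank the handwheel a full turn until the kiln tray is fully out, carry every enamel plaque on the bench to the tray with the spatula slid under it (never touch a plaque with the fingers) so that all stand flat on the tray, face up, inside its rim. Then crank the wheel all the way back so that the loaded tray is fully in the kiln, and finish with the spatula lying flat and lengthwise on its blue mat again. Leave the other things where they are; there may be two or three plaques.

Things in the scene. Friction and masses are not known exactly. Their poses are not given: they have to be found in the camera images.
- plaque_blue: enamelled copper plaque, top blue with a white ring, 120 g: flat plate 76 mm (x) by 80 mm (y), 4 mm thick, its two y edges folded down into feet 18 mm high, 4 mm thick, along all of x: a low bridge 22 mm high with a gap 72 mm wide, 18 mm high, open at both x ends. Origin: centre of the footprint at the feet's underside; z up. May be absent (None).
- plaque_red: enamelled copper plaque, top red with a yellow ring, 120 g: flat plate 76 mm (x) by 80 mm (y), 4 mm thick, its two y edges folded down into feet 18 mm high, 4 mm thick, along all of x: a low bridge 22 mm high with a gap 72 mm wide, 18 mm high, open at both x ends. Origin: centre of the footprint at the feet's underside; z up. May be absent (None).
- plaque_green: enamelled copper plaque, top green with a white ring, 120 g: flat plate 76 mm (x) by 80 mm (y), 4 mm thick, its two y edges folded down into feet 18 mm high, 4 mm thick, along all of x: a low bridge 22 mm high with a gap 72 mm wide, 18 mm high, open at both x ends. Origin: centre of the footprint at the feet's underside; z up. May be absent (None).
- spatula: steel spatula, 200 g. Origin: centre of the blade's underside; x to the blade tip. Blade 90 (x) x 44 x 3 mm; a neck rises to a wooden handle (x = -186 to -66 mm, 14 mm wide, 18 mm high, centred 40 mm above the blade's underside). A foot 30 mm wide under the handle's rear end (x = -183 mm) reaches down to blade level: the spatula stands level on blade and foot.
- spatula_grip (a point): where to grip the spatula's handle: middle of its width and height, x = -100 mm, 40 mm above the blade's underside
- spatula_mid (a point): middle of the spatula's length at underside level, x = -70 mm in the spatula's frame
- mat: thin blue mat flat on the bench, the spatula's parking place, 290 mm (x) by 100 mm (y); origin at its centre. At the start the spatula lies on it lengthwise, blade towards +x of the mat
- kiln: fixed low grey kiln housing, 140 mm high, 410 mm wide, open towards the robot; x points into it, front face at x = 90 mm. Origin on the bench under the tray's centre when the tray is fully out; fully in, it is 150 mm further in x. Flat steel tray, inside 125 mm (x) by 330 mm (y), floor 28 mm above the bench, rim 5 mm higher on all sides: fits three plaques along y, feet along x
- wheel_axis (a point): centre of the top face of the red handwheel (132 mm across) on its fixed vertical axis, 66 mm above the bench, left of the tray
- knob_top (a point): centre of the top of the black crank knob: upright cylinder, 18 mm across, 48 mm high, on the wheel 50 mm from its axis (top 114.5 mm, wheel's face 66 mm above the bench); it spins freely about itself, so the gripper need not turn with the wheel
- wheel (a joint): handwheel angle, rad, counted through the whole turn, 0 to 6.7 between hard stops, growing counter-clockwise seen from above. Rack and pinion moves the tray out 22.4 mm per rad: 0 = tray fully in the kiln, 6.7 = fully out (150 mm). About 2 to 3 N at the knob turns it; it stays where left.
- steel_dish: low round steel dish, 100 mm across, 25 mm high; origin at its underside; not part of the job
- flux_jar: amber jar with white cap, 56 mm across, 70 mm high; origin at its underside; not part of the job
- base_weight: stepped dark steel weight, 90 mm across, 40 mm high; origin at its underside; not part of the job
- brush: brush lying on the bench; origin at its underside; not part of the job
- water_cup: white cup, 70 mm across, 70 mm high; origin at its underside; not part of the job
- charcoal_block: black soldering block, 90 x 60 x 30 mm; origin at its underside; not part of the job
Mind the look-alikes: they are no part of the job. What is shaped like the plaque_green but brown or purple is not meant.

How it is judged:
By the outcome, as a careful person would: the job done as asked, in the order asked, and still so for the second after the job is handed in, with the robot touching nothing.
Of plaque_blue, plaque_red, plaque_green only 2 to 3 are there at a start; the rules pass over those that are not, and their reading is None.
At some moment in a run one of plaque_blue, plaque_red, plaque_green, spatula may be knocked a few centimetres aside while the robot is not near it.
It also fails if it takes over 210 s, if anything falls off the work surface, if the arm or the gripper's body presses on something with over 40 N, if the wrist force passes 120 N, or if a joint passes its speed limit or range.

## Working session

There is one attempt and no reset: what is moved stays moved. The work goes in short steps, Python scripts to look and compute and a tool call to move; the robot and the scene stay as the last step left them, time stands still between calls to the robot, and variables do not carry over. Pictures are saved under pics/ and viewed, and the job is handed in when it is done.

Besides the shell and the picture viewer there is one more tool, called as name(argument=value, ...) on one line, values as JSON. jog_arm: Moves the arm, as the interface text tells. Its arguments: {"type":"object","properties":{"targets":{"type":"string"},"force":{"type":"number"}},"required":["targets"]}

```bash
ls; mkdir -p pics; cat > h.py <<'E'
from plant import *
import numpy as np, cv2
def ray(pic,uv):
    p=cv2.undistortPoints(np.array([[uv]],float),pic["mtx"].__class__(pic["mtx"]) if False else np.array(pic["mtx"],float),np.array(pic["dist_coeffs"],float))[0,0]
    T=np.array(pic["world_from_camera"]); d=T[:3,:3]@np.array([p[0],-p[1],-1.0])
    return T[:3,3],d/np.linalg.norm(d)
def onz(pic,uv,z):
    o,d=ray(pic,uv); return o+d*(z-o[2])/d[2]
def tri(rs):
    A=np.zeros((3,3));b=np.zeros(3)
    for o,d in rs:
        P=np.eye(3)-np.outer(d,d);A+=P;b+=P@o
    x=np.linalg.solve(A,b); return x,[float(np.linalg.norm((np.eye(3)-np.outer(d,d))@(x-o))) for o,d in rs]
def proj(pic,X):
    T=np.linalg.inv(np.array(pic["world_from_camera"])); X=np.atleast_2d(X)@T[:3,:3].T+T[:3,3]
    X=X*np.array([1,-1,-1])
    return cv2.projectPoints(X.reshape(-1,1,3),np.zeros(3),np.zeros(3),np.array(pic["mtx"],float),np.array(pic["dist_coeffs"],float))[0][:,0]
def save(pic,n): cv2.imwrite("pics/%s.png"%n,np.ascontiguousarray(pic["pixels"]))
E
python3 - <<'E'
from h import *
for c in ["scene","side","wrist"]:
    p=read_camera(c); save(p,"a_"+c); print(c,np.round(p["world_from_camera"],3).tolist(),np.round(p["mtx"],1).tolist())
print(get_state())
E
```

```text
pics
scene [[-0.798, -0.335, 0.501, 1.476], [0.602, -0.447, 0.661, 1.226], [0.003, 0.829, 0.559, 1.146], [0.0, 0.0, 0.0, 1.0]] [[507.0, 0.0, 315.2], [0.0, 507.0, 200.6], [0.0, 0.0, 1.0]]
side [[0.993, 0.074, -0.097, 0.361], [-0.122, 0.611, -0.782, -1.338], [0.001, 0.788, 0.615, 1.138], [0.0, 0.0, 0.0, 1.0]] [[502.9, 0.0, 315.8], [0.0, 502.9, 195.0], [0.0, 0.0, 1.0]]
wrist [[1.0, -0.001, 0.002, 0.674], [0.001, 0.958, 0.286, 0.073], [-0.002, -0.286, 0.958, 0.373], [0.0, 0.0, 0.0, 1.0]] [[323.9, 0.0, 315.0], [0.0, 323.9, 197.0], [0.0, 0.0, 1.0]]
{'time': 0.15, 'qpos': array([-1.50014260e-01,  2.86993129e-01,  1.57786628e+00, -1.71340617e-05,
        1.27860808e+00, -1.50071353e-01]), 'dq': array([ 2.22600601e-03, -3.24369599e-03, -4.93372108e-03,  1.09761283e-03,
       -2.68883982e-05, -2.20504008e-04]), 'joint_efforts': array([ 7.91554030e-04, -4.06602967e+01, -2.93140125e+01, -8.94972595e-05,
        3.96185191e-03, -2.97825103e-06]), 'eef_pos': array([6.74435240e-01, 1.00830731e-04, 2.08330494e-01]), 'tcp_rot': array([ 7.07084534e-01,  7.07128406e-01, -5.62922821e-04, -7.49621312e-04]), 'contact_force': array([0.96683397, 0.48472606, 0.91711524]), 'wrist_torque': array([ 0.01778995,  0.02232597, -0.01553686]), 'opening': 1.0020898642103078}
```

View pics/a_scene.png

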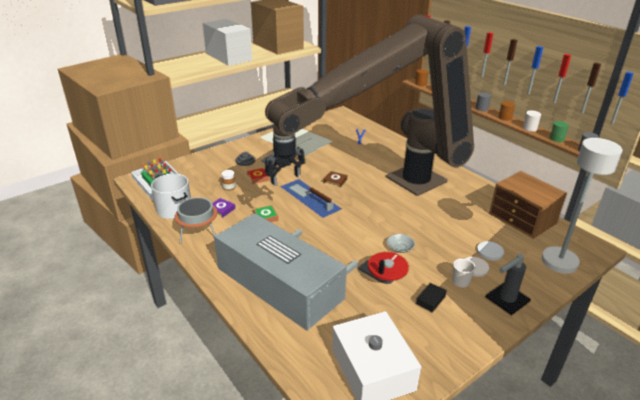

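View pics/a_side.png

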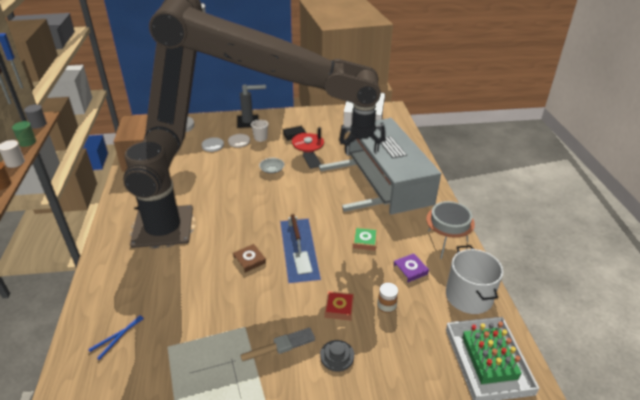

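View pics/a_wrist.png

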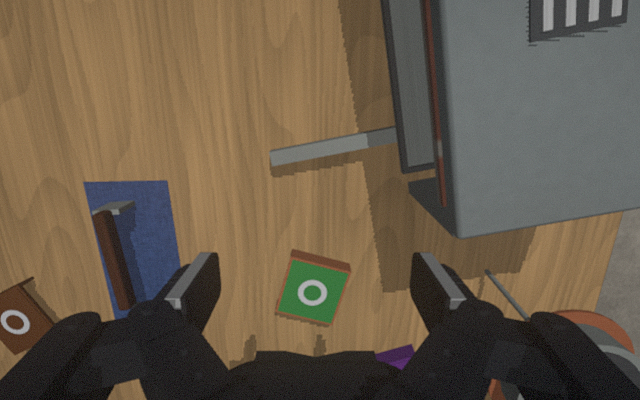

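The views show a green plaque at (365,238) and a red one at (340,303) in the side view. The brown (250,258) and purple (410,266) pieces are look-alikes. The spatula is on the mat at (300,250) and the red wheel at (308,142). I see no blue plaque so far.

```bash
python3 - <<'E'
from h import *
S=read_camera("scene");D=read_camera("side")
for t in ["plaque_blue","plaque_red","plaque_green","spatula_grip","spatula_mid","spatula","mat","kiln","wheel_axis","knob_top"]:
    out={}
    for n,p in (("S",S),("D",D)):
        r=mark_of(t,p); out[n]=r
    print(t)
    for n,p in (("S",S),("D",D)):
        for r in out[n][:4]: print("  ",n,np.round(r["uv"],1),round(r["p"],2),np.round(onz(p,r["uv"],0.0),3), np.round(onz(p,r["uv"],0.114),3)[:2] if t=="knob_top" else "")
    if out["S"] and out["D"]:
        x,e=tri([ray(S,out["S"][0]["uv"]),ray(D,out["D"][0]["uv"])]); print("   tri",np.round(x,4),np.round(e,4))
for n in ("scene","side"):
    im=cv2.imread(f"pics/a_{n}.png")
for n,p,b in (("scene",S,(180,150,420,320)),("side",D,(220,90,480,380))):
    im=np.ascontiguousarray(p["pixels"])[b[1]:b[3],b[0]:b[2]]
    cv2.imwrite(f"pics/b_{n}.png",cv2.resize(im,None,fx=min(800/im.shape[1],600/im.shape[0]),fy=min(800/im.shape[1],600/im.shape[0]),interpolation=cv2.INTER_CUBIC))
E
```

```text
plaque_blue
   S [390.1 265.9] 0.69 [0.484 0.34  0.   ] 
   D [301.3 263.1] 0.44 [ 0.453 -0.231  0.   ] 
   tri [ 0.3843  0.1171 -0.2642] [0.1139 0.1139]
plaque_red
   D [337.1 305.6] 0.91 [ 0.538 -0.412  0.   ] 
plaque_green
   S [266.6 213.9] 0.77 [ 0.656 -0.17   0.   ] 
   S [333.2 182.7] 0.56 [ 0.304 -0.194  0.   ] 
   S [221.9 209.9] 0.48 [ 0.782 -0.298  0.   ] 
   D [247.8 259.6] 0.98 [ 0.287 -0.196  0.   ] 
   D [409.6 271.3] 0.66 [ 0.781 -0.307  0.   ] 
   tri [ 0.4359 -0.2471 -0.0456] [0.164 0.164]
spatula_grip
   S [315.1 191.2] 0.88 [ 0.406 -0.187  0.   ] 
   S [381.4 260. ] 0.24 [0.486 0.299 0.   ] 
   D [298.2 231.6] 0.6 [ 0.457 -0.084  0.   ] 
   tri [ 0.4512 -0.1313  0.0449] [0.0026 0.0026]
spatula_mid
   S [311.1 197. ] 0.81 [ 0.446 -0.162  0.   ] 
   D [298.5 247.2] 0.96 [ 0.451 -0.159  0.   ] 
   tri [ 0.4494 -0.1594  0.0018] [0.0018 0.0018]
spatula
   S [297.7 189. ] 0.83 [ 0.454 -0.244  0.   ] 
   S [279.7 152.7] 0.43 [ 0.339 -0.553  0.   ] 
   S [310.1 195.5] 0.25 [ 0.442 -0.173  0.   ] 
   D [299.5 262.2] 0.96 [ 0.448 -0.227  0.   ] 
   tri [ 0.4526 -0.2364  0.0059] [0.0062 0.0062]
mat
   S [309.  197.8] 0.89 [ 0.456 -0.162  0.   ] 
   S [228.9 189.3] 0.35 [ 0.686 -0.415  0.   ] 
   D [296.8 248.9] 0.61 [ 0.445 -0.166  0.   ] 
   D [310.3 140.9] 0.42 [0.563 0.483 0.   ] 
   tri [ 0.4486 -0.1658 -0.0031] [0.0042 0.0042]
kiln
   D [364.4 241.7] 0.65 [ 0.669 -0.159  0.   ] 
wheel_axis
   S [389.7 262. ] 0.89 [0.471 0.324 0.   ] 
   S [275.3 154.8] 0.17 [ 0.367 -0.548 -0.   ] 
   D [310.7 141. ] 0.62 [0.564 0.482 0.   ] 
   D [294.9 250.3] 0.49 [ 0.438 -0.172  0.   ] 
   tri [0.5444 0.3795 0.0704] [0.0099 0.0099]
knob_top
   S [384.3 259.9] 0.63 [0.478 0.305 0.   ] [0.577 0.397]
   D [320.4 127.3] 0.71 [0.62  0.591 0.   ] [0.594 0.397]
   tri [0.5884 0.3993 0.1173] [0.0069 0.0069]
```

View pics/b_side.png

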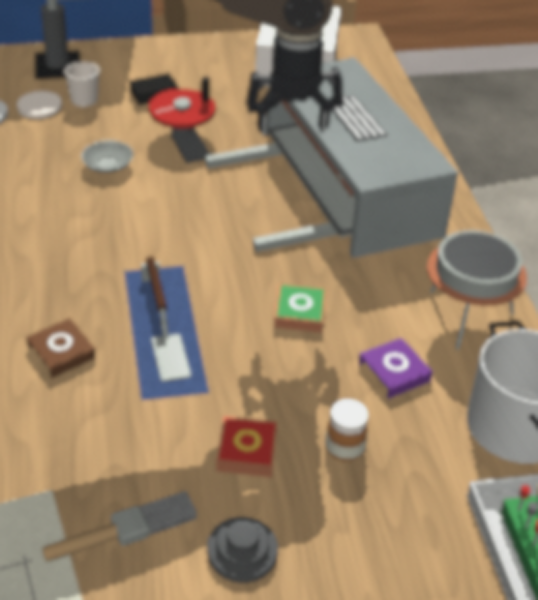

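View pics/b_scene.png

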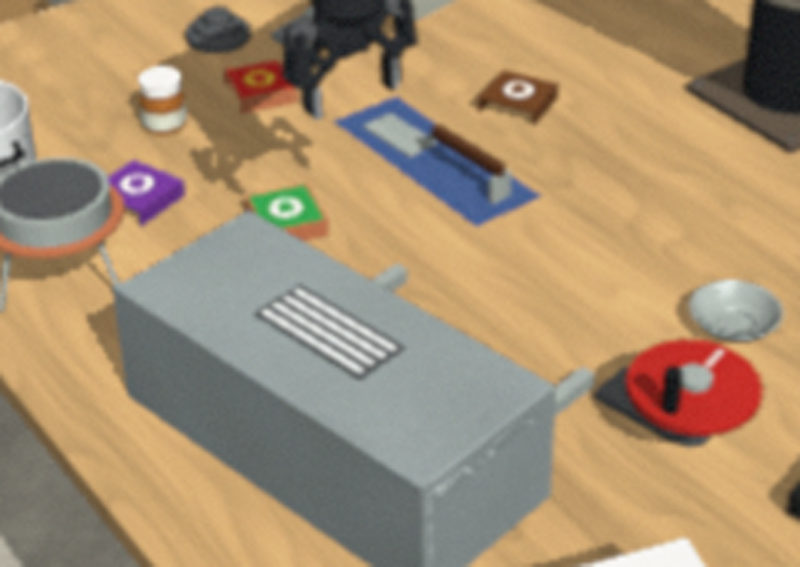

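jog_arm(targets="-10 33 0 0 0 0 1;-10 33 0 0 0 0 1;-10 33 0 0 0 0 1;-10 33 0 0 0 0 1;-10 33 0 0 0 0 1;-10 33 0 0 0 0 1;-10 33 0 0 0 0 1;-10 33 0 0 0 0 1;-10 33 0 0 0 0 1;0 0 0 0 0 0 1")

```text
time: 2.08
eef_pos: [0.5802, 0.3056, 0.2102]
tcp_rot: [0.71, 0.704, 0.001, 0.001]
contact_force: [0.6, -0.5, 0.3]
opening: 1.0
```

```bash
python3 - <<'E'
from h import *
W=read_camera("wrist");save(W,"c_w");S=read_camera("scene");D=read_camera("side");save(S,"c_s");save(D,"c_d")
for t in ["wheel_axis","knob_top","plaque_blue","kiln","plaque_green","plaque_red","spatula_grip","spatula_mid","spatula"]:
    rr={}
    for n,p in (("W",W),("S",S),("D",D)):
        r=mark_of(t,p)
        z={"wheel_axis":.066,"knob_top":.1145,"spatula_grip":.04}.get(t,0)
        for q in r[:3]: print(t,n,np.round(q["uv"],1),round(q["p"],2),np.round(onz(p,q["uv"],z),4))
E
```

```text
wheel_axis W [270.   96.6] 0.59 [0.5391 0.3824 0.066 ]
wheel_axis S [387.3 261.1] 0.65 [0.5317 0.3684 0.066 ]
wheel_axis D [311.4 143.1] 0.85 [0.5535 0.3601 0.066 ]
knob_top W [320.8  75. ] 0.73 [0.5845 0.3971 0.1145]
knob_top S [382.3 260.8] 0.56 [0.5856 0.3965 0.1145]
knob_top D [316.8 127.2] 0.67 [0.5799 0.399  0.1145]
plaque_blue D [279.5 348.7] 0.71 [ 0.3643 -0.5373  0.    ]
kiln W [152.6 175. ] 0.74 [0.3875 0.2957 0.    ]
kiln W [269.5  97.7] 0.67 [0.53  0.382 0.   ]
kiln D [294.  231.2] 0.71 [ 0.4433 -0.08    0.    ]
kiln D [385. 306.] 0.27 [ 0.6745 -0.4303  0.    ]
plaque_green S [334.1 180.7] 0.66 [ 0.2909 -0.2041  0.    ]
plaque_green S [263.9 216.6] 0.52 [ 0.6736 -0.161   0.    ]
plaque_green S [221.5 209.2] 0.48 [ 0.781  -0.3037  0.    ]
plaque_green D [365.4 242. ] 0.93 [ 0.6715 -0.1609  0.    ]
plaque_green D [246.7 259.7] 0.82 [ 0.2832 -0.1957  0.    ]
plaque_green D [408.9 266.9] 0.65 [ 0.7837 -0.2881  0.    ]
plaque_red S [253.3 178.4] 0.68 [ 0.559  -0.4284  0.    ]
plaque_red D [339.7 306.2] 0.87 [ 0.5452 -0.4151  0.    ]
spatula_grip S [313.7 191.7] 0.67 [ 0.4503 -0.1378  0.04  ]
spatula_grip D [295.7 234. ] 0.96 [ 0.4447 -0.1383  0.04  ]
spatula_mid S [312.1 198.2] 0.66 [ 0.4477 -0.1521  0.    ]
spatula_mid S [267.5 215.5] 0.25 [ 0.6585 -0.1588  0.    ]
spatula_mid S [243.8 159.3] 0.2 [ 0.5063 -0.5995  0.    ]
spatula_mid D [298.4 247.4] 0.94 [ 0.4506 -0.1597  0.    ]
spatula_mid D [308.1 140.5] 0.59 [0.5537 0.487  0.    ]
spatula S [301.  192.1] 0.52 [ 0.4573 -0.2163  0.    ]
spatula D [300.4 264. ] 0.88 [ 0.4497 -0.2347  0.    ]
spatula D [298.7 230.7] 0.37 [ 0.4593 -0.0794  0.    ]
```

View pics/c_w.png

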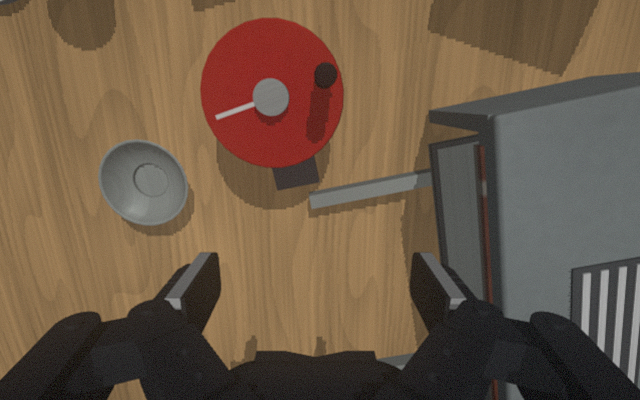

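View pics/c_d.png

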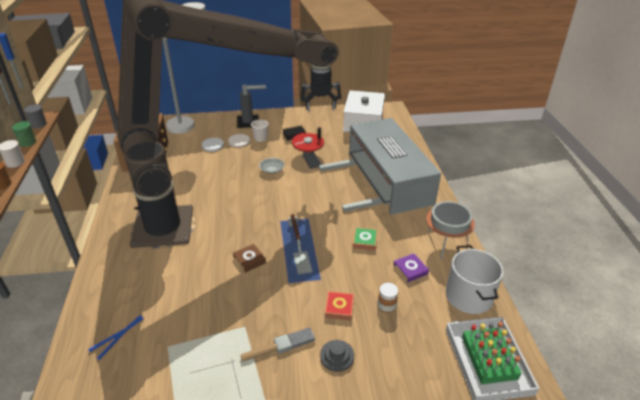

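The wrist view shows the wheel disc centred at about (271,93), the knob top at (324,73), and the kiln yawed a few degrees. The cleared side view shows no blue plaque, so only red and green are present.

```bash
python3 - <<'E'
from h import *
W=read_camera("wrist")
hsv=cv2.cvtColor(np.ascontiguousarray(W["pixels"]),cv2.COLOR_BGR2HSV)
m=((hsv[...,0]<8)|(hsv[...,0]>172))&(hsv[...,1]>150); m[:, 400:]=0; m[200:]=0
c=max(cv2.findContours(m.astype(np.uint8),cv2.RETR_EXTERNAL,cv2.CHAIN_APPROX_NONE)[0],key=cv2.contourArea)
P=np.array([onz(W,q,0.066)[:2] for q in cv2.convexHull(c)[:,0].astype(float)])
(cx,cy),r=cv2.minEnclosingCircle(P.astype(np.float32)); print("wheel",cx,cy,r)
for uv in ((324,73),(324.5,72)): print("knob",onz(W,uv,0.1145))
# rails top edges / kiln lines
for uv in ((311,193),(430,172),(311,208),(430,186)): print("rail",onz(W,uv,0.03))
print(get_state()["eef_pos"])
E
```

```text
wheel 0.5408505201339722 0.38212236762046814 0.06535407900810242
knob [0.58993417 0.3927074  0.1145    ]
knob [0.59031438 0.39340699 0.1145    ]
rail [0.57744324 0.27451029 0.03      ]
rail [0.70738869 0.29639952 0.03      ]
rail [0.5771434  0.25696837 0.03      ]
rail [0.70879145 0.28062054 0.03      ]
[0.58261172 0.30012894 0.21001004]
```

jog_arm(targets="2 31 0 0 0 0 1;2 31 0 0 0 0 1;2 31 0 0 0 0 1;0 0 -30 0 0 0 1;0 0 -30 0 0 0 1;0 0 -30 0 0 0 1;0 0 0 0 0 0 1")

```text
time: 4.22
eef_pos: [0.5906, 0.3982, 0.1217]
tcp_rot: [0.713, 0.702, 0.005, 0.004]
contact_force: [-0.9, -0.7, -2.5]
opening: 0.999
```

jog_arm(targets="0 -3 -23 0 0 0 1;0 -1 -20 0 0 0 1;0 0 -2 0 0 0 -1;0 0 0 0 0 0 -1;0 0 0 0 0 0 -1;0 0 0 0 0 0 -1;0 0 0 0 0 0 -1", force=40)

```text
time: 4.8
eef_pos: [0.5941, 0.3957, 0.0845]
tcp_rot: [0.713, 0.701, 0.009, 0.005]
contact_force: [-6.6, -0.0, -0.2]
opening: 0.299
```

jog_arm(targets="0 0 0 0 0 0 -1;0 0 0 0 0 0 -1;0 0 0 0 0 0 -1;0 0 0 0 0 0 -1")

```text
time: 5.13
eef_pos: [0.5902, 0.3952, 0.0849]
tcp_rot: [0.712, 0.702, 0.005, 0.003]
contact_force: [0.8, 0.9, -3.7]
opening: 0.178
```

```bash
python3 - <<'E'
from h import *
W=read_camera("wrist");save(W,"d_w"); s=get_state(); print(s["eef_pos"],s["opening"],s["contact_force"])
E
```

```text
[0.59015987 0.39520805 0.08485804] 0.1801657469064119 [ 0.79843491  1.36418365 -3.98428593]
```

View pics/d_w.png

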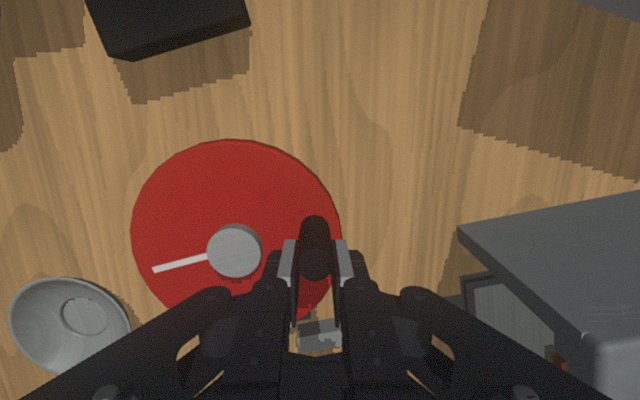

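```bash
cat > crank.py <<'E'
import sys; from h import *
# usage: cx cy tx sign rows step
cx,cy,n,step=float(sys.argv[1]),float(sys.argv[2]),int(sys.argv[3]),float(sys.argv[4])
s=get_state();e=s["eef_pos"]; a=np.arctan2(e[1]-cy,e[0]-cx); r=np.hypot(e[1]-cy,e[0]-cx)
print("ang",round(float(a),3),"r",round(float(r),4),"t",s["time"],np.round(s["contact_force"],1))
p=e[:2]
for i in range(1,n+1):
    q=np.array([cx,cy])+0.05*np.array([np.cos(a+i*step),np.sin(a+i*step)]); d=(q-p)*1000;p=q
    print("%.0f %.0f"%tuple(d),end="; ")
E
python3 crank.py 0.541 0.382 6 0.4
```

```text
ang 0.262 r 0.0509 t 5.1833 [ 0.8  1.4 -4. ]
-10 18; -15 13; -19 6; -20 -2; -18 -9; -12 -15;
```

jog_arm(targets="-10 18 0 0 0 0 -1;-15 13 0 0 0 0 -1;-19 6 0 0 0 0 -1;-20 -2 0 0 0 0 -1;-18 -9 0 0 0 0 -1")

```text
time: 5.6
eef_pos: [0.5186, 0.4268, 0.0849]
tcp_rot: [0.715, 0.699, 0.021, 0.005]
contact_force: [1.9, 4.4, -6.0]
opening: 0.176
```

```bash
python3 crank.py 0.541 0.382 8 0.4
```

```text
ang 2.034 r 0.0501 t 5.6 [ 1.9  4.4 -6. ]
-16 -12; -10 -17; -2 -20; 6 -19; 13 -15; 18 -9; 20 -2; 19 6;
```

jog_arm(targets="-16 -12 0 0 0 0 -1;-10 -17 0 0 0 0 -1;-2 -20 0 0 0 0 -1;6 -19 0 0 0 0 -1;13 -15 0 0 0 0 -1")

```text
time: 6.02
eef_pos: [0.508, 0.3469, 0.0849]
tcp_rot: [0.713, 0.701, 0.029, 0.006]
contact_force: [-0.6, 5.6, -5.5]
opening: 0.18
```

```bash
python3 crank.py 0.541 0.382 8 0.4
```

```text
ang -2.325 r 0.0482 t 6.0167 [-0.6  5.6 -5.5]
16 -12; 20 -3; 19 5; 16 12; 10 17; 2 20; -5 19; -12 16;
```

jog_arm(targets="16 -12 0 0 0 0 -1;20 -3 0 0 0 0 -1;19 5 0 0 0 0 -1;16 12 0 0 0 0 -1;10 17 0 0 0 0 -1")

```text
time: 6.43
eef_pos: [0.5867, 0.3603, 0.0849]
tcp_rot: [0.715, 0.699, 0.022, 0.002]
contact_force: [-1.2, -3.4, -1.5]
opening: 0.179
```

```bash
cat >> h.py <<'E'
from scipy.spatial.transform import Rotation as R
def need(yaw=0.0):
    "world rotvec (deg) to bring tool to pointing down with jaws along x rotated by yaw deg"
    s=get_state(); q=R.from_quat(s["tcp_rot"]); t=R.from_euler("z",yaw,degrees=True)*R.from_quat([.70711,.70711,0,0])
    return np.round((t*q.inv()).as_rotvec(degrees=True),1)
E
python3 crank.py 0.541 0.382 8 0.4; python3 -c "
from h import *
print(need())"
```

```text
ang -0.443 r 0.0506 t 6.4333 [-1.2 -3.4 -1.5]
4 20; -3 20; -10 17; -16 11; -19 4; -20 -4; -17 -11; -11 -17; [-1.6  1.9  1.3]
```

jog_arm(targets="4 20 0 0 0 0 -1;-3 20 0 0 0 0 -1;-10 17 0 0 0 0 -1;-10 10 0 0 0 0 -1;-10 8 0 0 0 0 -1")

```text
time: 6.85
eef_pos: [0.5821, 0.4128, 0.0853]
tcp_rot: [0.712, 0.701, 0.019, 0.033]
contact_force: [29.7, -22.7, -14.5]
opening: 0.178
```

```bash
python3 crank.py 0.541 0.382 8 0.4;python3 -c "
from h import *
print(need())
p=read_camera('side');save(p,'e_d');p=read_camera('wrist');save(p,'e_w')"
```

```text
ang 0.644 r 0.0514 t 6.85 [ 29.7 -22.7 -14.5]
-16 12; -19 6; -20 -1; -18 -9; -13 -15; -6 -19; 2 -20; 10 -17; [1.1 4.3 0.9]
```

View pics/e_d.png

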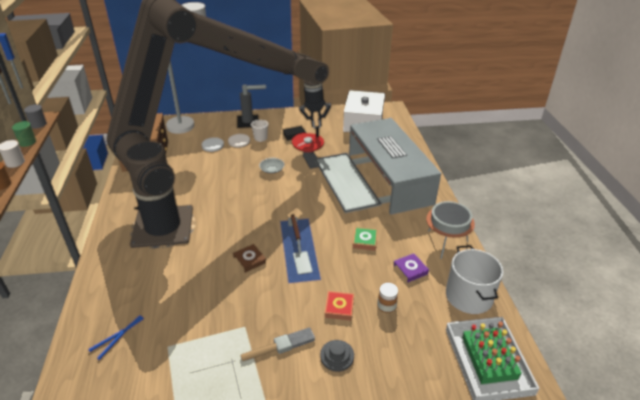

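The side view shows the tray fully out (about 345,180), and the 37 N force peak means the wheel is on its stop. I'll release the knob and go to look at the plaques.

jog_arm(targets="0 0 0 0 0 0 -1;0 0 0 0 0 0 1;0 0 0 0 0 0 1;0 0 0 0 0 0 1;0 0 0 0 0 0 1;0 0 0 0 0 0 1;0 0 25 0 0 0 1;0 0 35 0 0 0 1;0 0 40 0 0 0 1;0 -20 40 1 4 1 1")

```text
time: 7.78
eef_pos: [0.576, 0.3943, 0.2199]
tcp_rot: [0.705, 0.709, -0.006, -0.002]
contact_force: [0.6, 0.1, 0.2]
opening: 0.999
```

jog_arm(targets="0 -36 20 0 0 0 1;0 -38 15 0 0 0 1;0 -38 15 0 0 0 1;0 -38 15 0 0 0 1;0 -38 10 0 0 0 1;0 -38 0 0 0 0 1;0 -38 0 0 0 0 1;0 -38 0 0 0 0 1;0 -38 0 0 0 0 1;0 0 0 0 0 0 1")

```text
time: 8.62
eef_pos: [0.576, 0.0507, 0.322]
tcp_rot: [0.698, 0.716, 0.01, 0.007]
contact_force: [0.3, -0.2, 0.7]
opening: 0.998
```

```bash
python3 -c "
from h import *
print(need(),get_state()['eef_pos'],get_state()['qpos'])
p=read_camera('wrist');save(p,'f_w')"
```

```text
[-0.3  1.3 -1.5] [0.57603185 0.05065645 0.32199536] [-0.0910149  -0.0064471   1.6993381   0.00708722  1.42595074 -0.11804465]
```

View pics/f_w.png

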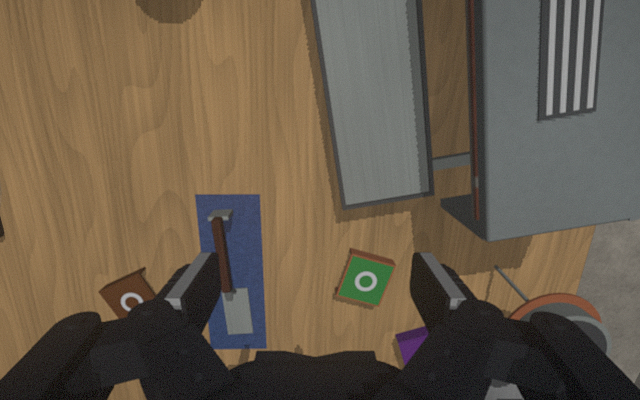

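The wrist view shows the tray's near edge from (340,207) to (434,192), the green plaque at (366,280), and the spatula on its mat at about (230,270).

```bash
python3 - <<'E'
from h import *
W=read_camera("wrist")
for uv in ((344,206),(433,191),(315,0),(412,0)): print("tray",np.round(onz(W,uv,0.033),4))
for t in ["plaque_green","spatula","spatula_grip","spatula_mid","mat","kiln"]:
    for q in mark_of(t,W)[:3]: print(t,np.round(q["uv"]),round(q["p"],2),np.round(onz(W,q["uv"],{"spatula_grip":.04}.get(t,0)),4))
# green mask
hsv=cv2.cvtColor(np.ascontiguousarray(W["pixels"]),cv2.COLOR_BGR2HSV)
m=((hsv[...,0]>45)&(hsv[...,0]<80)&(hsv[...,1]>100)).astype(np.uint8)
c=max(cv2.findContours(m,cv2.RETR_EXTERNAL,cv2.CHAIN_APPROX_NONE)[0],key=cv2.contourArea)
P=np.array([onz(W,q,0.022)[:2] for q in c[:,0].astype(float)])
print("green",cv2.minAreaRect((P*1000).astype(np.float32)))
print(cv2.approxPolyDP(c,5,True)[:,0].tolist())
x=W["pixels"][160:360,190:450];cv2.imwrite("pics/g.png",cv2.resize(np.ascontiguousarray(x),None,fx=3,fy=3,interpolation=cv2.INTER_CUBIC))
E
```

```text
tray [ 0.6269 -0.0201  0.033 ]
tray [0.7567 0.0057 0.033 ]
tray [0.5766 0.2478 0.033 ]
tray [0.6978 0.2519 0.033 ]
plaque_green [142. 296.] 0.87 [ 0.2957 -0.1983 -0.    ]
plaque_green [362. 276.] 0.83 [ 0.6677 -0.1538  0.    ]
plaque_green [419. 348.] 0.78 [ 0.7831 -0.3016  0.    ]
spatula [236. 313.] 0.85 [ 0.4525 -0.2297  0.    ]
spatula_mid [232. 275.] 0.81 [ 0.449  -0.1555  0.    ]
kiln [366.  86.] 0.84 [0.6531 0.151  0.    ]
green ((669.7149047851562, -154.18548583984375), (72.58687591552734, 69.16300964355469), 74.27684783935547)
[[352, 259], [339, 296], [377, 306], [392, 269]]
```

View pics/g.png

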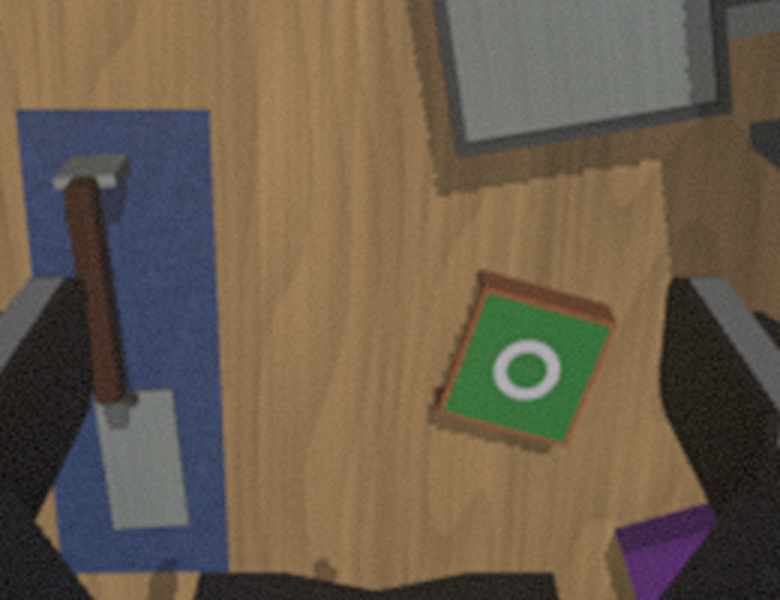

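jog_arm(targets="-3 -37 0 0 2 -2 1;-3 -37 0 0 0 0 1;-3 -37 0 0 0 0 1;-3 -37 0 0 0 0 1;-3 -37 0 0 0 0 1;-3 -37 0 0 0 0 1;-3 -37 0 0 0 0 1;-3 -37 0 0 0 0 1;0 0 0 0 0 0 1;0 0 0 0 0 0 1")

```text
time: 9.85
eef_pos: [0.5516, -0.2395, 0.319]
tcp_rot: [0.7, 0.714, -0.002, -0.01]
contact_force: [0.8, 0.1, 0.0]
opening: 0.993
```

```bash
python3 - <<'E'
from h import *
print(need(),get_state()['eef_pos'])
W=read_camera('wrist');save(W,'h_w')
hsv=cv2.cvtColor(np.ascontiguousarray(W["pixels"]),cv2.COLOR_BGR2HSV)
for n,m in (("green",(hsv[...,0]>45)&(hsv[...,0]<80)&(hsv[...,1]>100)),("red",((hsv[...,0]<5)|(hsv[...,0]>172))&(hsv[...,1]>170))):
    m=m.astype(np.uint8);m=cv2.morphologyEx(m,cv2.MORPH_OPEN,np.ones((3,3)))
    c=max(cv2.findContours(m,cv2.RETR_EXTERNAL,cv2.CHAIN_APPROX_NONE)[0],key=cv2.contourArea)
    P=np.array([onz(W,q,0.022)[:2] for q in c[:,0].astype(float)])
    print(n,cv2.minAreaRect((P*1000).astype(np.float32)),cv2.approxPolyDP(c,5,True)[:,0].tolist())
for t in ["plaque_green","plaque_red","spatula","spatula_grip","spatula_mid","mat"]:
    for q in mark_of(t,W)[:3]: print(t,np.round(q["uv"]),round(q["p"],2),np.round(onz(W,q["uv"],{"spatula_grip":.04}.get(t,0)),4))
E
```

```text
[-0.6 -0.9 -1.1] [ 0.5515697  -0.23947182  0.31901591]
green ((669.478515625, -154.14529418945312), (72.90428924560547, 69.35637664794922), 74.24310302734375) [[393, 61], [375, 114], [421, 128], [440, 76]]
red ((541.53515625, -420.4875793457031), (72.82534790039062, 69.09651184082031), 75.07471466064453) [[295, 245], [284, 283], [324, 293], [336, 255]]
plaque_green [400.  96.] 0.82 [ 0.6651 -0.1543  0.    ]
plaque_green [469. 195.] 0.73 [ 0.7846 -0.2975  0.    ]
plaque_green [206. 317.] 0.71 [ 0.3599 -0.5315  0.    ]
plaque_red [313. 260.] 0.96 [ 0.5458 -0.4158 -0.    ]
spatula [255. 146.] 0.7 [ 0.4559 -0.2298  0.    ]
spatula_grip [240.  70.] 0.8 [ 0.4471 -0.1277  0.04  ]
spatula_mid [248.  98.] 0.57 [ 0.4472 -0.1619  0.    ]
mat [253. 100.] 0.93 [ 0.4544 -0.1651  0.    ]
```

View pics/h_w.png

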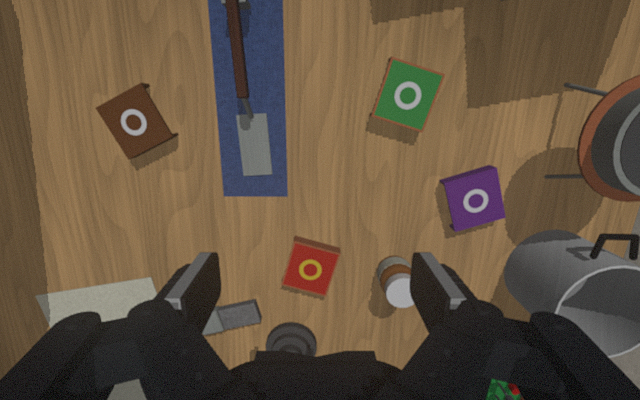

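Positions measured so far:

| Item | Position | Yaw |
|---|---|---|
| Green plaque | (0.670, −0.154) | x axis about −16° |
| Red plaque | (0.5415, −0.4205) | x axis about −15° |
| Tray | centre about (0.661, 0.158) | about 10.5° |
| Spatula grip | (0.4465, −0.131) | blade towards −y |

Next I'll move above the spatula handle.

jog_arm(targets="-13 14 -22 0 0 2 1;-13 14 -22 0 0 1 1;-13 14 -22 0 0 0 1;-13 14 -22 0 0 0 1;-13 14 -22 0 0 0 1;-13 14 -22 0 0 0 1;-13 14 -22 0 0 0 1;-6 5 0 0 0 0 1;0 0 0 0 0 0 1")

```text
time: 10.95
eef_pos: [0.452, -0.1242, 0.1642]
tcp_rot: [0.675, 0.738, -0.001, -0.004]
contact_force: [0.5, -0.8, -0.0]
opening: 1.001
```

```bash
python3 - <<'E'
from h import *
print(need(),get_state()['eef_pos'])
W=read_camera('wrist');save(W,'i_w')
for t in ["spatula","spatula_grip","spatula_mid","mat"]:
    for q in mark_of(t,W)[:2]: print(t,np.round(q["uv"]),round(q["p"],2),np.round(onz(W,q["uv"],{"spatula_grip":.04}.get(t,0)),4))
for q in silhouettes("spatula",W)[:1]:
    m=q["mask"]; print(m.sum())
import pickle; pickle.dump({k:np.array(v) for k,v in W.items() if k!="pixels"},open("i.pkl","wb"))
E
```

```text
[-0.2 -0.4 -5.1] [ 0.45200779 -0.12419729  0.16420771]
spatula [310. 265.] 0.9 [ 0.4542 -0.2288  0.    ]
spatula_grip [311. 188.] 0.81 [ 0.4469 -0.1282  0.04  ]
mat [316. 212.] 0.56 [ 0.4544 -0.1654  0.    ]
5385
```

View pics/i_w.png

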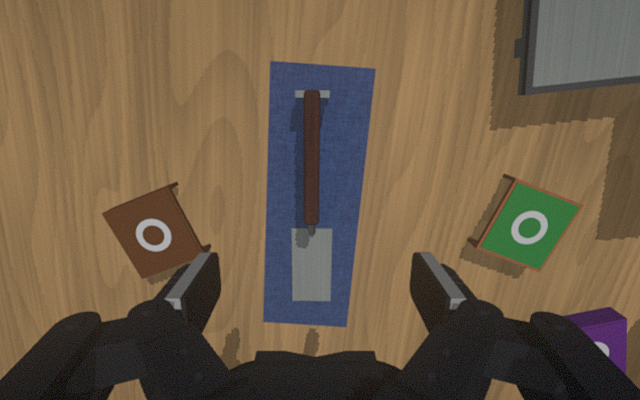

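```bash
python3 - <<'E'
from h import *
import pickle; W=pickle.load(open("i.pkl","rb"))
B=np.array([onz(W,q,0.003) for q in ((292,229),(331,229),(331,301),(292.5,301))]);print(np.round(B,4),B.mean(0))
d=(B[2]+B[3]-B[0]-B[1])/2;print(np.linalg.norm(d),np.degrees(np.arctan2(d[1],d[0])))
H=np.array([onz(W,q,0.049) for q in ((312,91),(311,224))]);d=H[1]-H[0];print(H,np.linalg.norm(d),np.degrees(np.arctan2(d[1],d[0])))
M=np.array([onz(W,q,0.0) for q in ((271,62),(375,69),(347,326),(264,322))]);print(np.round(M,4),M.mean(0)); d=(M[2]+M[3]-M[0]-M[1])/2;print(np.degrees(np.arctan2(d[1],d[0])))
E
```

```text
[[ 0.4305 -0.1862  0.003 ]
 [ 0.4726 -0.1823  0.003 ]
 [ 0.4819 -0.2715  0.003 ]
 [ 0.4373 -0.2758  0.003 ]] [ 0.45555952 -0.22892683  0.003     ]
0.08979739893169274 -84.83884804510691
[[ 0.44050289 -0.04387335  0.049     ]
 [ 0.44979203 -0.16065093  0.049     ]] 0.11714645170529644 -85.45195083933496
[[ 0.3987 -0.02    0.    ]
 [ 0.4975 -0.0174  0.    ]
 [ 0.5049 -0.3061  0.    ]
 [ 0.4053 -0.3099  0.    ]] [ 0.45159183 -0.16335813  0.        ]
-88.61628932055952
```

jog_arm(targets="-3 -3 -30 0 0 0 1;-2 -2 -30 0 0 0 1;0 0 -30 0 0 0 1;0 0 -25 0 0 0 1;0 0 -18 0 0 0 1;0 0 -5 0 0 0 1;0 0 0 0 0 0 1")

```text
time: 11.83
eef_pos: [0.4592, -0.1401, 0.033]
tcp_rot: [0.677, 0.736, 0.002, 0.009]
contact_force: [-0.3, 0.6, 0.4]
opening: 1.0
```

```bash
python3 - <<'E'
from h import *
print(need(5),get_state()['eef_pos'])
W=read_camera('wrist');save(W,'j_w')
E
```

```text
[0.6 0.9 0.3] [ 0.45918168 -0.14012983  0.03302082]
```

View pics/j_w.png

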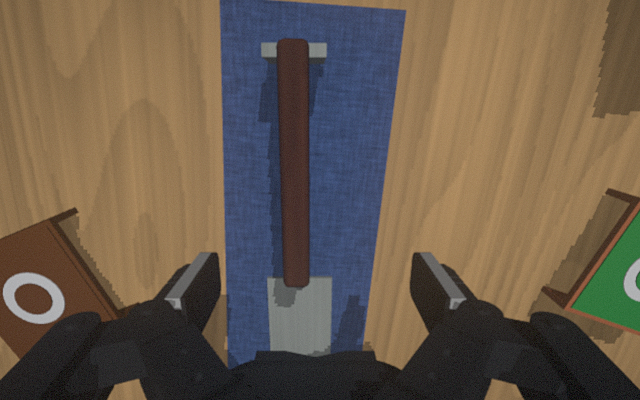

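jog_arm(targets="-6 5 -6 0 0 0 1;-6 5 -5 0 0 0 1;0 0 0 0 0 0 1")

```text
time: 12.13
eef_pos: [0.4499, -0.1316, 0.0258]
tcp_rot: [0.677, 0.736, 0.003, 0.014]
contact_force: [-0.7, -0.5, -0.1]
opening: 1.003
```

jog_arm(targets="-4 2 -5 0.6 1.3 0 1;0 0 -1 0 0 0 1;0 0 0 0 0 0 1")

```text
time: 12.38
eef_pos: [0.4465, -0.1295, 0.0214]
tcp_rot: [0.677, 0.736, -0.001, 0.003]
contact_force: [0.0, -0.3, 0.1]
opening: 1.0
```

```bash
python3 - <<'E'
from h import *
print(need(5),get_state()['eef_pos'])
E
```

```text
[0.3 0.2 0.2] [ 0.44648566 -0.12950131  0.02137918]
```

jog_arm(targets="0 0 0 0 0 0 -1;0 0 0 0 0 0 -1;0 0 0 0 0 0 -1;0 0 0 0 0 0 -1;0 0 0 0 0 0 -1;0 0 0 0 0 0 -1;0 0 0 0 0 0 -1;0 0 0 0 0 0 -1;0 0 0 0 0 0 -1", force=120)

```text
time: 13.13
eef_pos: [0.4479, -0.1301, 0.0227]
tcp_rot: [0.677, 0.736, -0.0, 0.004]
contact_force: [0.1, 0.3, 0.9]
opening: 0.101
```

jog_arm(targets="0 0 10 0 0 0 -1;0 0 20 0 0 0 -1;0 0 25 0 0 0 -1;0 0 25 0 0 0 -1;0 0 20 0 0 0 -1;0 0 0 0 0 0 -1")

```text
time: 13.63
eef_pos: [0.4425, -0.1275, 0.1241]
tcp_rot: [0.677, 0.736, -0.002, -0.002]
contact_force: [0.9, -0.8, -1.6]
opening: 0.1
```

```bash
python3 - <<'E'
from h import *
print(need(5),get_state())
W=read_camera('wrist');save(W,'k_w')
W=read_camera('side');save(W,'k_d')
E
```

```text
[ 0.  -0.3  0.2] {'time': 13.6333, 'qpos': array([-0.49953601, -0.10366694,  2.16036507, -0.00375021,  1.08958939,
       -0.58101534]), 'dq': array([-0.00530611,  0.0074341 ,  0.03817182, -0.00396403, -0.0307406 ,
       -0.00189503]), 'joint_efforts': array([ 1.53350914e-01, -2.24813801e+01, -2.53005016e+01, -1.01651644e-02,
        4.42096163e-01, -4.22904723e-04]), 'eef_pos': array([ 0.44247482, -0.12753983,  0.12414963]), 'tcp_rot': array([ 0.67707663,  0.7359069 , -0.00218016, -0.00187439]), 'contact_force': array([ 0.94624657, -0.82712877, -1.57823272]), 'wrist_torque': array([ 0.01645009, -0.03913213, -0.00307875]), 'opening': 0.09971486660005502}
```

View pics/k_w.png

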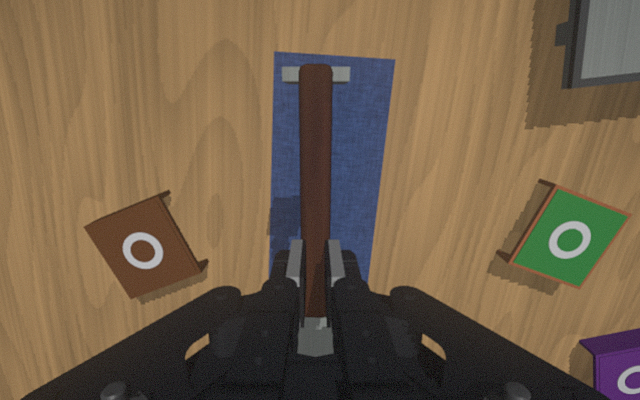

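jog_arm(targets="4 3 0 0 0 4 -1;4 3 0 0 0 7 -1;4 3 0 0 0 7 -1;4 3 0 0 0 7 -1;4 3 0 0 0 7 -1;4 3 0 0 0 7 -1;4 3 0 0 0 7 -1;4 3 0 0 0 7 -1;4 3 0 0 0 7 -1;4 3 0 0 0 7 -1")

```text
time: 14.57
eef_pos: [0.4661, -0.0892, 0.0963]
tcp_rot: [0.144, 0.989, -0.01, -0.021]
contact_force: [-0.6, -0.8, -2.2]
opening: 0.104
```

```bash
cat > go.py <<'E'
import sys; from h import *
def st(psi,grip,zu,label=""):
    s=get_state(); e=s["eef_pos"]; d=(np.array([grip[0],grip[1],zu+0.0225])-e)*1000
    print(label,"t",round(s["time"],2),"tcp",np.round(e,4),"shift mm",np.round(d,1),"turn",need(psi+90),"F",np.round(s["contact_force"],1),"T",np.round(s["wrist_torque"],2),"op",round(s["opening"],3),"q6",round(s["qpos"][5],2))
def grip(c,psi,back): 
    a=np.radians(psi); return np.array(c)-(0.1+back)*np.array([np.cos(a),np.sin(a)])
E
cat > g1.py <<'E'
from go import *
import sys
back=float(sys.argv[1]);zu=float(sys.argv[2]); st(-15.8,grip((.6696,-.1543),-15.8,back),zu)
E
python3 g1.py .095 .006
```

```text
t 14.57 tcp [ 0.4661 -0.0892  0.0963] shift mm [ 15.9 -12.  -67.8] turn [ 0.8 -2.6  0.8] F [-0.6 -0.8 -2.2] T [ 0.02 -0.07  0.07] op 0.104 q6 -1.65
```

jog_arm(targets="6 -5 -8 0.8 -2.6 0.8 -1;6 -5 -14 0 0 0 -1;3 -2 -14 0 0 0 -1;0 0 -14 0 0 0 -1;0 0 0 0 0 0 -1")

```text
time: 14.98
eef_pos: [0.4746, -0.0974, 0.0336]
tcp_rot: [0.133, 0.991, 0.003, -0.008]
contact_force: [-0.9, -0.7, -2.7]
opening: 0.102
```

```bash
python3 g1.py .095 .006; python3 - <<'E'
from h import *
W=read_camera('wrist');save(W,'l_w')
W=read_camera('side');im=W["pixels"][180:280,260:400];cv2.imwrite("pics/l_d.png",cv2.resize(np.ascontiguousarray(im),None,fx=5,fy=5,interpolation=cv2.INTER_CUBIC))
hsv=cv2.cvtColor(np.ascontiguousarray(W["pixels"]),cv2.COLOR_BGR2HSV)
E
```

```text
t 14.98 tcp [ 0.4746 -0.0974  0.0336] shift mm [ 7.4 -3.8 -5.1] turn [-0.5 -0.8 -0.5] F [-0.9 -0.7 -2.7] T [ 0.01  0.01 -0.01] op 0.102 q6 -1.72
```

View pics/l_w.png

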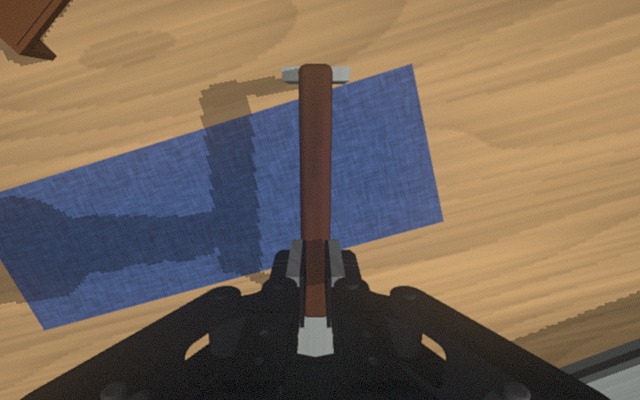

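View pics/l_d.png

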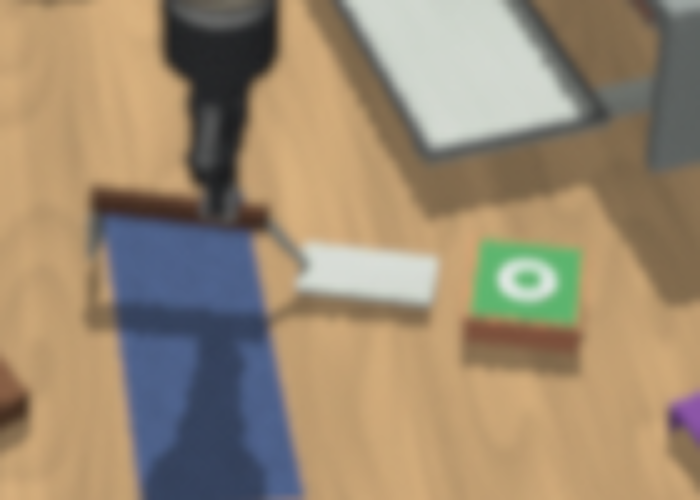

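The side view shows the level blade in line with the green plaque's open end, with no sign of slip. I'll lower it and slide in.

jog_arm(targets="4 -2 -3 -0.5 -0.8 -0.5 -1;3 -2 -2 0 0 0 -1;0 0 0 0 0 0 -1")

```text
time: 15.33
eef_pos: [0.4845, -0.1025, 0.0316]
tcp_rot: [0.138, 0.99, -0.001, 0.004]
contact_force: [-0.1, 0.1, -1.9]
opening: 0.1
```

```bash
python3 g1.py .095 .006
```

```text
t 15.33 tcp [ 0.4845 -0.1025  0.0316] shift mm [-2.5  1.3 -3.1] turn [0.2 0.4 0.1] F [-0.1  0.1 -1.9] T [0.02 0.08 0.  ] op 0.1 q6 -1.71
```

jog_arm(targets="9 -2 -2 0 0 0 -1;10 -3 0 0 0 0 -1;10 -3 0 0 0 0 -1;10 -3 0 0 0 0 -1;0 0 0 0 0 0 -1")

```text
time: 15.75
eef_pos: [0.5301, -0.1157, 0.0323]
tcp_rot: [0.138, 0.99, -0.002, 0.007]
contact_force: [-0.5, -0.1, -1.6]
opening: 0.105
```

```bash
python3 g1.py 0 .006
```

```text
t 15.75 tcp [ 0.5301 -0.1157  0.0323] shift mm [ 43.3 -11.4  -3.8] turn [0.3 0.8 0.1] F [-0.5 -0.1 -1.6] T [-0.03 -0.03 -0.01] op 0.105 q6 -1.7
```

jog_arm(targets="9 -2 -3 0.3 0.8 0 -1;10 -3 -2 0 0 0 -1;10 -3 0 0 0 0 -1;9 -2 0 0 0 0 -1;0 0 0 0 0 0 -1")

```text
time: 16.17
eef_pos: [0.5727, -0.1268, 0.0283]
tcp_rot: [0.138, 0.99, -0.001, 0.001]
contact_force: [-0.0, -0.7, -2.6]
opening: 0.101
```

```bash
python3 g1.py 0 .006;  python3 - <<'E'
from h import *
W=read_camera('side');im=W["pixels"][180:280,260:400];cv2.imwrite("pics/m_d.png",cv2.resize(np.ascontiguousarray(im),None,fx=5,fy=5,interpolation=cv2.INTER_CUBIC))
E
```

```text
t 16.17 tcp [ 0.5727 -0.1268  0.0283] shift mm [ 0.7 -0.2  0.2] turn [0.1 0.1 0. ] F [-0.  -0.7 -2.6] T [-0.02  0.04  0.03] op 0.101 q6 -1.68
```

View pics/m_d.png

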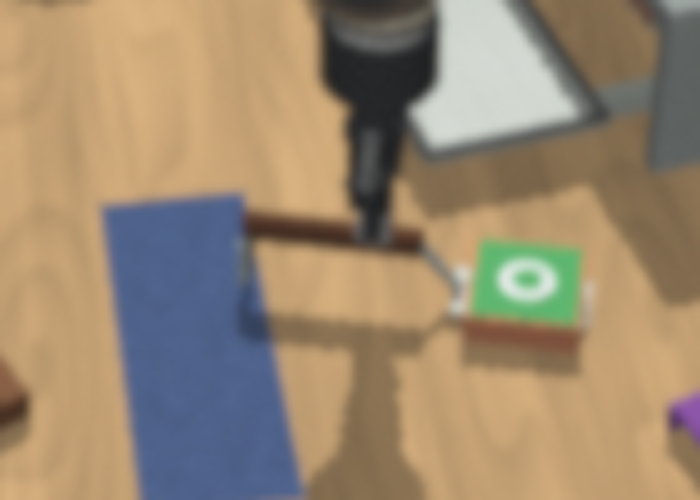

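The blade is centred under the green plaque, so I'll lift gently.

jog_arm(targets="0 0 5 0 0 0 -1;0 0 6 0 0 0 -1;0 0 10 0 0 0 -1;0 0 12 0 0 0 -1;0 0 12 0 0 0 -1;0 0 12 0 0 0 -1;0 0 12 0 0 0 -1;0 0 0 0 0 0 -1")

```text
time: 16.88
eef_pos: [0.5679, -0.1248, 0.1041]
tcp_rot: [0.137, 0.99, 0.0, -0.002]
contact_force: [-0.1, -0.0, -2.7]
opening: 0.102
```

```bash
python3 g1.py 0 .006;  python3 - <<'E'
from h import *
W=read_camera('side');im=W["pixels"][160:280,260:400];cv2.imwrite("pics/n_d.png",cv2.resize(np.ascontiguousarray(im),None,fx=5,fy=5,interpolation=cv2.INTER_CUBIC))
W=read_camera('scene');im=W["pixels"][150:250,220:360];cv2.imwrite("pics/n_s.png",cv2.resize(np.ascontiguousarray(im),None,fx=5,fy=5,interpolation=cv2.INTER_CUBIC))
E
```

```text
t 16.88 tcp [ 0.5679 -0.1248  0.1041] shift mm [  5.5  -2.3 -75.6] turn [-0.  -0.3  0. ] F [-0.1 -0.  -2.7] T [ 0.01 -0.01  0.01] op 0.102 q6 -1.68
```

View pics/n_d.png

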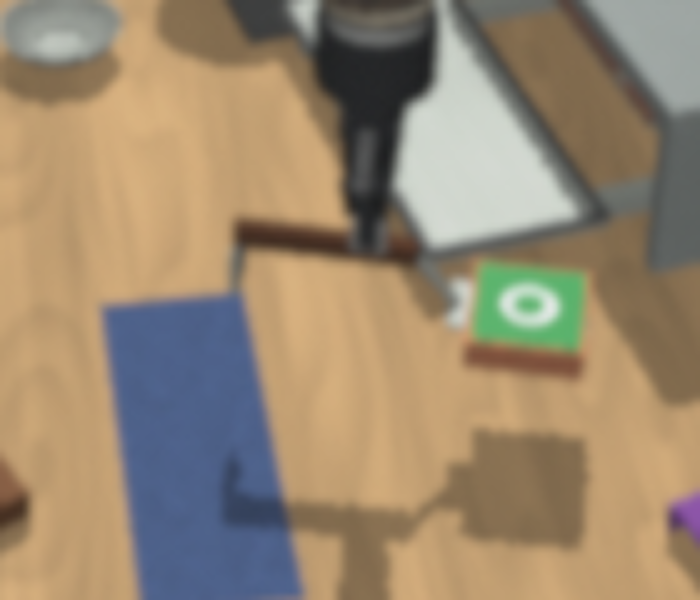

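View pics/n_s.png

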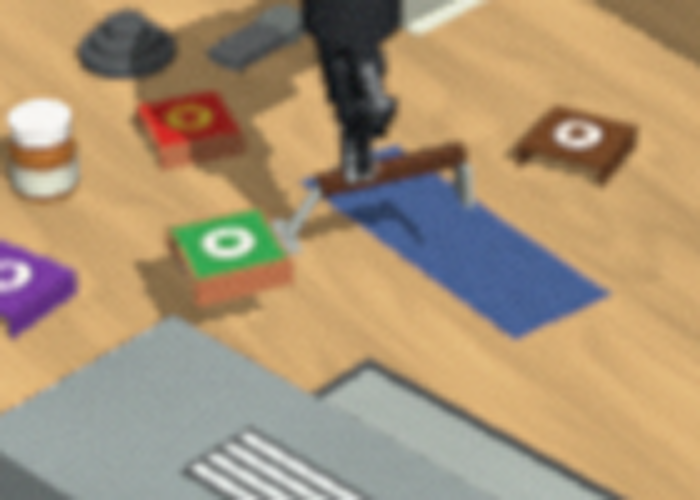

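```bash
python3 - <<'E'
from h import *
D=read_camera('side')
c=[(346.4,210),(381,202.4)]
for q in c: print(np.round(onz(D,q,0.033),4))
for z in (0,):
  for n in ("side","scene"):
    P=read_camera(n)
    for q in mark_of("kiln",P)[:2]: print(n,np.round(q["uv"]),round(q["p"],2),np.round(onz(P,q["uv"],0),4))
# overlay tray model
def model(cx,cy,yaw,hx,hy,z):
    a=np.radians(yaw);R2=np.array([[np.cos(a),-np.sin(a)],[np.sin(a),np.cos(a)]])
    return np.array([np.append(np.array([cx,cy])+R2@np.array(p),z) for p in ((-hx,-hy),(hx,-hy),(hx,hy),(-hx,hy))])
im=np.ascontiguousarray(D["pixels"]).copy(); im=cv2.resize(im,None,fx=4,fy=4,interpolation=cv2.INTER_CUBIC)
for (hx,hy,z,col) in ((.0625,.165,.033,(0,0,255)),(.0625,.165,.028,(255,0,0))):
    p=proj(D,model(.6614,.1578,10.5,hx,hy,z)); cv2.polylines(im,[np.int32((p+.5)*4)],True,col,1)
cv2.imwrite("pics/o_d.png",im[540:900,1200:1600])
E
```

```text
[ 0.6294 -0.0301  0.033 ]
[ 0.7569 -0.0035  0.033 ]
side [346. 187.] 0.68 [0.657  0.1409 0.    ]
side [281. 348.] 0.18 [ 0.3673 -0.5361  0.    ]
scene [318. 255.] 0.96 [0.647  0.1481 0.    ]
```

View pics/o_d.png

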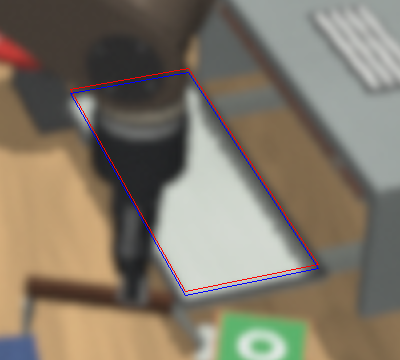

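jog_arm(targets="0 6 0 0 0 1 -1;0 10 0 0 0 1 -1;-1 14 0 0 0 1 -1;-1 16 0 0 0 1 -1;-1 16 0 0 0 1 -1;-1 16 0 0 0 1 -1;-1 16 0 0 0 1 -1;-1 16 0 0 0 2 -1;-1 16 0 0 0 2 -1;-1 16 0 0 0 2 -1")

```text
time: 18.07
eef_pos: [0.5523, 0.0323, 0.0945]
tcp_rot: [0.015, 1.0, 0.002, -0.011]
contact_force: [0.1, 0.9, -3.3]
opening: 0.101
```

jog_arm(targets="-1 16 0 0 0 2 -1;-1 16 0 0 0 2 -1;-1 16 0 0 0 2 -1;-1 16 0 0 0 1 -1;-1 16 0 0 0 1 -1;-1 16 0 0 0 1 -1;-1 16 0 0 0 1 -1;-1 16 0 0 0 1 -1;-1 14 0 0 0 1 -1;-1 10 0 0 0 0 -1")

```text
time: 18.9
eef_pos: [0.5321, 0.2072, 0.0922]
tcp_rot: [-0.106, 0.994, 0.003, -0.014]
contact_force: [0.0, -0.3, -2.8]
opening: 0.1
```

```bash
cat > t1.py <<'E'
from go import *
import sys
y=float(sys.argv[1]);back=float(sys.argv[2]);zu=float(sys.argv[3]); a=np.radians(10.5)
c=np.array([.661,.154])+y*np.array([-np.sin(a),np.cos(a)])
st(10.5,grip(c,10.5,back),zu)
E
python3 t1.py .078 0 .038
```

```text
t 18.9 tcp [0.5321 0.2072 0.0922] shift mm [ 16.3   5.2 -31.7] turn [-0.2 -1.7 -1.6] F [ 0.  -0.3 -2.8] T [-0.04  0.11  0.06] op 0.1 q6 -1.6
```

jog_arm(targets="5 2 0 0 -0.8 -0.8 -1;6 2 0 0 -0.8 -0.8 -1;6 2 0 0 0 0 -1;0 0 0 0 0 0 -1")

```text
time: 19.23
eef_pos: [0.5484, 0.2173, 0.0916]
tcp_rot: [-0.093, 0.996, 0.001, 0.0]
contact_force: [-0.2, 0.5, -2.9]
opening: 0.104
```

```bash
python3 t1.py .078 0 .038
python3 - <<'E'
from h import *
W=read_camera('side');im=W["pixels"][110:230,260:400];cv2.imwrite("pics/p_d.png",cv2.resize(np.ascontiguousarray(im),None,fx=5,fy=5,interpolation=cv2.INTER_CUBIC))
E
```

```text
t 19.23 tcp [0.5484 0.2173 0.0916] shift mm [  0.1  -4.8 -31.1] turn [-0.2  0.  -0.2] F [-0.2  0.5 -2.9] T [0.   0.08 0.01] op 0.104 q6 -1.55
```

View pics/p_d.png

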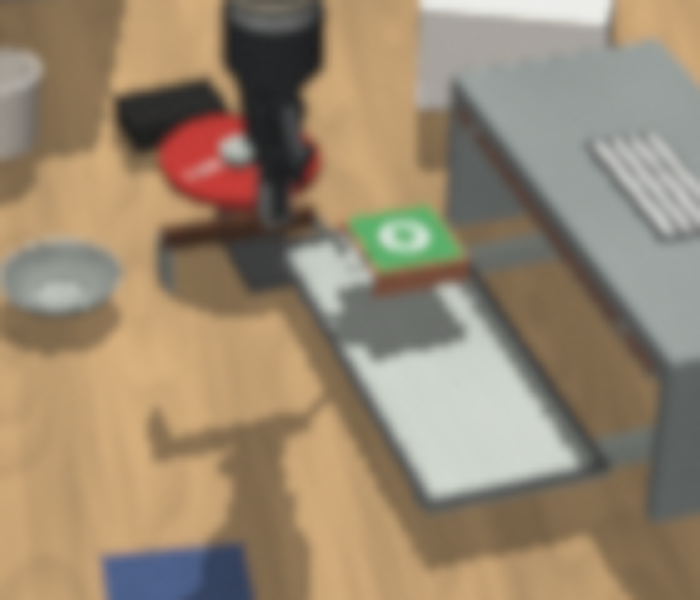

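jog_arm(targets="0 -3 -6 0 0 0 -1;0 -2 -6 0 0 0 -1;0 0 -6 0 0 0 -1;0 0 -5 0 0 0 -1;0 0 0 0 0 0 -1")

```text
time: 19.7
eef_pos: [0.5484, 0.2086, 0.0657]
tcp_rot: [-0.091, 0.996, 0.001, -0.001]
contact_force: [-0.8, -0.6, -1.0]
opening: 0.103
```

```bash
python3 t1.py .078 0 .038
```

```text
t 19.7 tcp [0.5484 0.2086 0.0657] shift mm [ 0.   3.9 -5.2] turn [-0.1 -0.1  0.1] F [-0.8 -0.6 -1. ] T [-0.    0.    0.01] op 0.103 q6 -1.56
```

jog_arm(targets="0 0 -3 0 0 0 -1;0 0 -2 0 0 0 -1;0 0 0 0 0 0 -1;0 0 0 0 0 0 -1")

```text
time: 20.03
eef_pos: [0.5492, 0.2083, 0.0603]
tcp_rot: [-0.09, 0.996, 0.001, 0.0]
contact_force: [-1.1, -0.4, -1.0]
opening: 0.104
```

```bash
python3 t1.py .078 0 .038
python3 - <<'E'
from h import *
W=read_camera('side');im=W["pixels"][110:230,260:400];cv2.imwrite("pics/q_d.png",cv2.resize(np.ascontiguousarray(im),None,fx=5,fy=5,interpolation=cv2.INTER_CUBIC))
E
```

```text
t 20.03 tcp [0.5492 0.2083 0.0603] shift mm [-0.7  4.2  0.2] turn [-0.1 -0.   0.1] F [-1.1 -0.4 -1. ] T [ 0.04  0.04 -0.04] op 0.104 q6 -1.56
```

View pics/q_d.png

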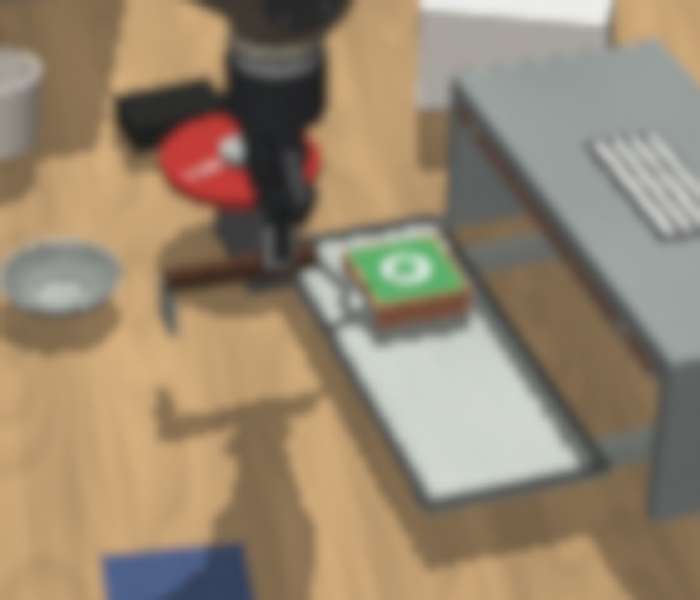

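jog_arm(targets="-7 -1 0 0 0 0 -1;-11 -2 0 0 0 0 -1;-12 -2 0 0 0 0 -1;-12 -2 0 0 0 0 -1;0 0 0 0 0 0 -1")

```text
time: 20.5
eef_pos: [0.5057, 0.2015, 0.062]
tcp_rot: [-0.091, 0.996, 0.001, 0.002]
contact_force: [-0.1, 1.1, -2.4]
opening: 0.1
```

```bash
python3 t1.py .078 0.045 .038
```

```text
t 20.5 tcp [0.5057 0.2015 0.062 ] shift mm [-1.5  2.8 -1.5] turn [-0.2  0.2  0.1] F [-0.1  1.1 -2.4] T [ 0.03 -0.05  0.03] op 0.1 q6 -1.56
```

jog_arm(targets="-10 -2 -1 0 0 0 -1;-12 -2 0 0 0 0 -1;-12 -2 0 0 0 0 -1;-12 -2 0 0 0 0 -1;-10 -2 0 0 0 0 -1;0 0 0 0 0 0 -1")

```text
time: 21.0
eef_pos: [0.4498, 0.1918, 0.0637]
tcp_rot: [-0.091, 0.996, 0.002, 0.005]
contact_force: [0.7, 0.1, -3.3]
opening: 0.102
```

```bash
python3 t1.py .078 0.1 .038
python3 - <<'E'
from h import *
W=read_camera('side');im=W["pixels"][110:230,260:400];cv2.imwrite("pics/r_d.png",cv2.resize(np.ascontiguousarray(im),None,fx=5,fy=5,interpolation=cv2.INTER_CUBIC))
E
```

```text
t 21.0 tcp [0.4498 0.1918 0.0637] shift mm [ 0.4  2.4 -3.2] turn [-0.2  0.6  0.1] F [ 0.7  0.1 -3.3] T [ 0.04 -0.06  0.06] op 0.102 q6 -1.56
```

View pics/r_d.png

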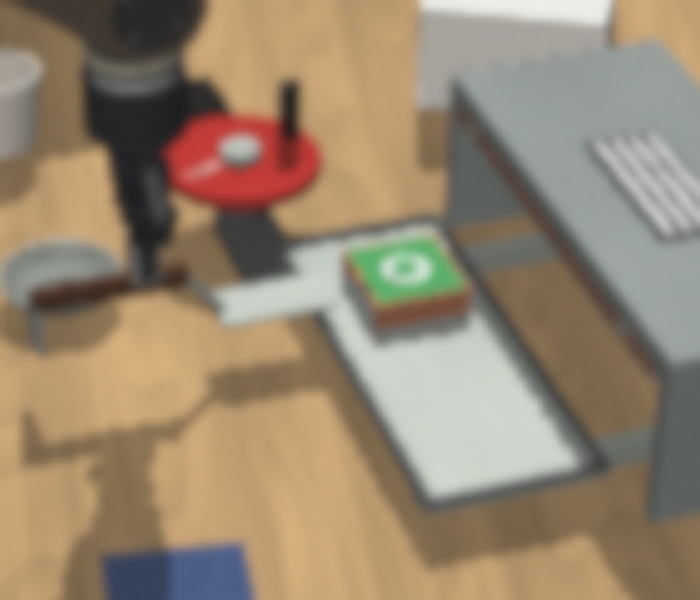

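Green stands flat on the tray at the far slot, and the blade has come free. Next is red.

jog_arm(targets="0 -5 20 0 0 0 -1;2 -20 25 0 0 -1 -1;4 -25 20 0 0 -1 -1;4 -30 10 0 0 -1 -1;4 -30 0 0 0 -1 -1;4 -30 0 0 0 -1 -1;4 -30 0 0 0 -1 -1;4 -30 0 0 0 -1 -1;3 -30 0 0 0 -1 -1;0 -30 0 0 0 -1 -1")

```text
time: 21.88
eef_pos: [0.489, -0.0766, 0.1495]
tcp_rot: [-0.014, 1.0, -0.001, 0.016]
contact_force: [0.1, -0.3, -3.0]
opening: 0.103
```

jog_arm(targets="-8 -28 0 0 0 -2 -1;-12 -30 0 0 0 -2 -1;-12 -30 0 0 0 -2 -1;-12 -30 0 0 0 -2 -1;-12 -30 0 0 0 -2 -1;-12 -30 0 0 0 -2 -1;-12 -30 0 0 0 -2 -1;-12 -30 0 0 0 -1 -1;-10 -25 0 0 0 -1 -1;0 0 0 0 0 0 -1")

```text
time: 22.72
eef_pos: [0.3881, -0.3661, 0.1567]
tcp_rot: [0.136, 0.99, -0.011, 0.024]
contact_force: [0.3, 0.2, -2.2]
opening: 0.101
```

```bash
cat > r1.py <<'E'
from go import *
import sys
back=float(sys.argv[1]);zu=float(sys.argv[2]); P=-14.9
st(P,grip((.5415,-.4205),P,back),zu)
E
python3 r1.py .095 .006
python3 - <<'E'
from h import *
D=read_camera('side');save(D,"s_d");S=read_camera('scene');save(S,"s_s")
for n,W in (("D",D),("S",S)):
    hsv=cv2.cvtColor(np.ascontiguousarray(W["pixels"]),cv2.COLOR_BGR2HSV)
    m=(((hsv[...,0]<6)|(hsv[...,0]>172))&(hsv[...,1]>150)).astype(np.uint8)
    for q in mark_of("plaque_red",W)[:1]:
        print(n,q["uv"],q["p"],np.round(onz(W,q["uv"],0),4))
        u,v=map(int,q["uv"]); k=np.zeros_like(m);k[v-22:v+18,u-22:u+22]=1
        c=max(cv2.findContours(m*k,cv2.RETR_EXTERNAL,cv2.CHAIN_APPROX_NONE)[0],key=cv2.contourArea)
        P=np.array([onz(W,q,0.022)[:2] for q in c[:,0].astype(float)]); print(cv2.minAreaRect((P*1000).astype(np.float32)))
E
```

```text
t 22.72 tcp [ 0.3881 -0.3661  0.1567] shift mm [ -35.1   -4.2 -128.2] turn [1.6 2.6 0.7] F [ 0.3  0.2 -2.2] T [0.01 0.07 0.01] op 0.101 q6 -2.26
D [338.7, 304.9] 0.77 [ 0.5431 -0.4101  0.    ]
((542.4070434570312, -420.92327880859375), (72.7205810546875, 68.26102447509766), 75.04650115966797)
S [256.9, 179.0] 0.73 [ 0.5492 -0.4149  0.    ]
((541.6815185546875, -421.2745666503906), (70.85393524169922, 68.66027069091797), 75.40565490722656)
```

View pics/s_d.png

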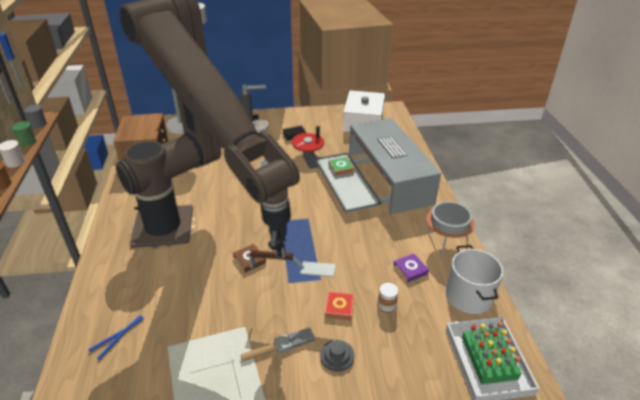

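jog_arm(targets="-8 -1 -10 0.8 1.3 0.7 -1;-9 -1 -20 0.8 1.3 0 -1;-9 -1 -20 0 0 0 -1;-9 -1 -20 0 0 0 -1;0 0 -20 0 0 0 -1;0 0 -10 0 0 0 -1;0 0 0 0 0 0 -1")

```text
time: 23.5
eef_pos: [0.3555, -0.3575, 0.0506]
tcp_rot: [0.118, 0.993, 0.004, -0.004]
contact_force: [0.7, -0.1, -2.3]
opening: 0.099
```

```bash
python3 r1.py .095 .006
```

```text
t 23.5 tcp [ 0.3555 -0.3575  0.0506] shift mm [ -2.5 -12.8 -22.1] turn [-0.5 -0.4 -1.3] F [ 0.7 -0.1 -2.3] T [0.02 0.06 0.01] op 0.099 q6 -2.32
```

jog_arm(targets="-1 -5 -7 -0.5 -0.4 -0.7 -1;-1 -5 -7 0 0 -0.6 -1;0 -4 -6 0 0 0 -1;0 0 0 0 0 0 -1")

```text
time: 23.83
eef_pos: [0.3552, -0.3709, 0.0304]
tcp_rot: [0.127, 0.992, -0.0, 0.0]
contact_force: [-0.5, 0.3, -2.8]
opening: 0.1
```

```bash
python3 r1.py .095 .006
python3 - <<'E'
from h import *
D=read_camera('side');im=D["pixels"][230:350,240:380];cv2.imwrite("pics/t_d.png",cv2.resize(np.ascontiguousarray(im),None,fx=5,fy=5,interpolation=cv2.INTER_CUBIC))
E
```

```text
t 23.83 tcp [ 0.3552 -0.3709  0.0304] shift mm [-2.1  0.6 -1.9] turn [ 0.   0.  -0.3] F [-0.5  0.3 -2.8] T [-0.03  0.03 -0.02] op 0.1 q6 -2.32
```

View pics/t_d.png

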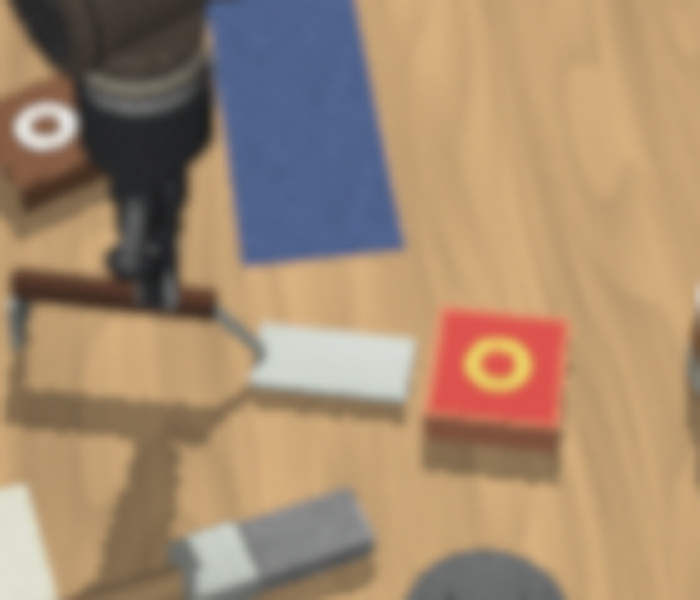

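jog_arm(targets="8 -2 -2 0 0 0 -1;10 -3 0 0 0 0 -1;10 -3 0 0 0 0 -1;10 -2 -1 0 0 0 -1;0 0 0 0 0 0 -1")

```text
time: 24.3
eef_pos: [0.3994, -0.3841, 0.0307]
tcp_rot: [0.127, 0.992, -0.002, 0.003]
contact_force: [-0.2, 0.6, -2.1]
opening: 0.102
```

```bash
python3 r1.py .0 .006
```

```text
t 24.3 tcp [ 0.3994 -0.3841  0.0307] shift mm [ 45.5 -10.7  -2.2] turn [ 0.3  0.3 -0.3] F [-0.2  0.6 -2.1] T [0.01 0.03 0.01] op 0.102 q6 -2.27
```

jog_arm(targets="9 -2 -2 0.3 0.3 0 -1;10 -2 -1 0 0 0 -1;10 -2 -1 0 0 0 -1;10 -2 0 0 0 0 -1;3 -1 0 0 0 0 -1;0 0 0 0 0 0 -1")

```text
time: 24.8
eef_pos: [0.4471, -0.3937, 0.0268]
tcp_rot: [0.126, 0.992, -0.001, -0.0]
contact_force: [-0.9, -0.2, -1.7]
opening: 0.101
```

```bash
python3 r1.py .0 .006
python3 - <<'E'
from h import *
D=read_camera('side');im=D["pixels"][230:350,240:380];cv2.imwrite("pics/u_d.png",cv2.resize(np.ascontiguousarray(im),None,fx=5,fy=5,interpolation=cv2.INTER_CUBIC))
E
```

```text
t 24.8 tcp [ 0.4471 -0.3937  0.0268] shift mm [-2.3 -1.   1.7] turn [ 0.1 -0.  -0.5] F [-0.9 -0.2 -1.7] T [0.03 0.02 0.03] op 0.101 q6 -2.21
```

View pics/u_d.png

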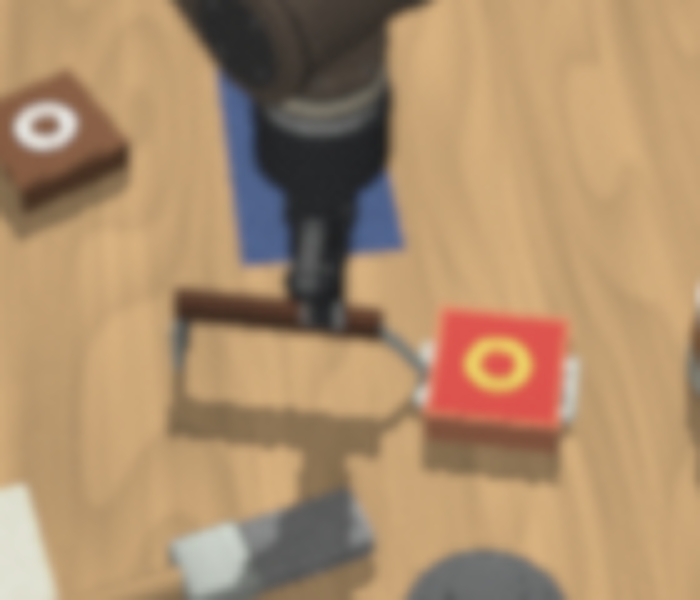

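The blade is centred under red, so I'll lift.

jog_arm(targets="0 0 5 0 0 0 -1;0 0 6 0 0 0 -1;0 0 10 0 0 0 -1;0 0 12 0 0 0 -1;0 0 12 0 0 0 -1;0 0 14 0 0 0 -1;0 0 14 0 0 0 -1;0 0 14 0 0 0 -1;0 0 0 0 0 0 -1")

```text
time: 25.6
eef_pos: [0.443, -0.3917, 0.1228]
tcp_rot: [0.126, 0.992, 0.0, -0.002]
contact_force: [1.3, -0.3, -1.8]
opening: 0.102
```

```bash
python3 t1.py -.078 0 .08
python3 - <<'E'
from h import *
D=read_camera('side');im=D["pixels"][220:340,240:380];cv2.imwrite("pics/v_d.png",cv2.resize(np.ascontiguousarray(im),None,fx=5,fy=5,interpolation=cv2.INTER_CUBIC))
E
```

```text
t 25.6 tcp [ 0.443  -0.3917  0.1228] shift mm [133.9 450.8 -20.3] turn [-0.  -0.3 25. ] F [ 1.3 -0.3 -1.8] T [-0.05  0.04 -0.04] op 0.102 q6 -2.21
```

View pics/v_d.png

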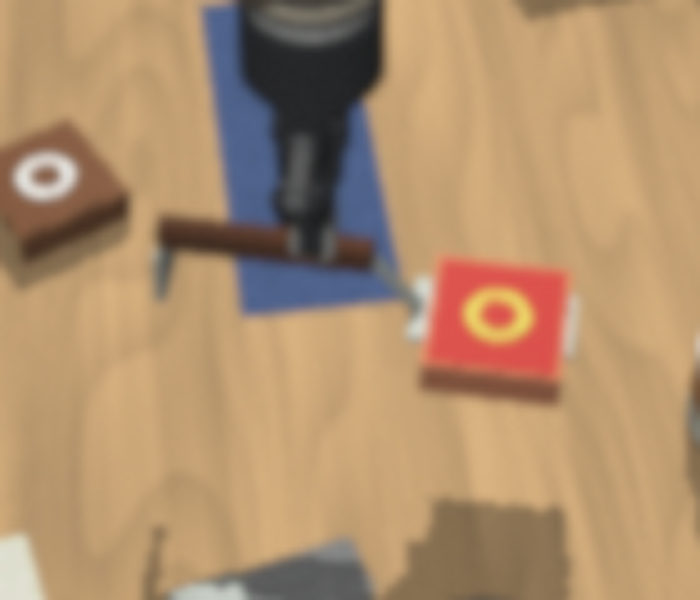

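jog_arm(targets="2 6 0 0 0 0 -1;3 10 0 0 0 1 -1;4 14 0 0 0 1 -1;5 16 0 0 0 1 -1;5 16 0 0 0 1 -1;5 16 0 0 0 1 -1;5 16 0 0 0 1 -1;5 16 0 0 0 1 -1;5 16 0 0 0 1 -1;5 16 0 0 0 1 -1")

```text
time: 26.48
eef_pos: [0.4829, -0.2306, 0.1121]
tcp_rot: [0.041, 0.999, 0.007, -0.01]
contact_force: [1.1, -0.2, -3.6]
opening: 0.1
```

jog_arm(targets="5 16 0 0 0 1 -1;5 16 0 0 0 1 -1;5 16 0 0 0 1 -1;5 16 0 0 0 1 -1;5 16 0 0 0 1 -1;5 16 0 0 0 1 -1;5 16 0 0 0 1 -1;5 16 0 0 0 1 -1;5 16 0 0 0 1 -1;5 16 0 0 0 1 -1")

```text
time: 27.32
eef_pos: [0.5241, -0.0426, 0.0998]
tcp_rot: [-0.06, 0.998, 0.014, -0.023]
contact_force: [0.2, -0.8, -3.3]
opening: 0.102
```

```bash
python3 t1.py -.078 0 .07
```

```text
t 27.32 tcp [ 0.5241 -0.0426  0.0998] shift mm [ 52.8 101.7  -7.3] turn [-1.3 -2.7  3.6] F [ 0.2 -0.8 -3.3] T [-0.04  0.06 -0.03] op 0.102 q6 -1.98
```

jog_arm(targets="7 15 0 -0.4 -1 1 -1;8 15 1 -0.4 -1 1 -1;8 15 1 -0.4 -0.7 1 -1;8 15 1 0 0 1 -1;8 14 0 0 0 0 -1;8 14 0 0 0 0 -1;5 8 0 0 0 0 -1;0 0 0 0 0 0 -1")

```text
time: 27.98
eef_pos: [0.5658, 0.0741, 0.0931]
tcp_rot: [-0.106, 0.994, 0.005, -0.009]
contact_force: [0.6, 0.8, -3.9]
opening: 0.101
```

```bash
python3 t1.py -.078 0 .038
python3 - <<'E'
from h import *
W=read_camera('side');im=W["pixels"][130:250,260:400];cv2.imwrite("pics/x_d.png",cv2.resize(np.ascontiguousarray(im),None,fx=5,fy=5,interpolation=cv2.INTER_CUBIC))
E
```

```text
t 27.98 tcp [0.5658 0.0741 0.0931] shift mm [ 11.1 -15.  -32.6] turn [-0.5 -1.1 -1.7] F [ 0.6  0.8 -3.9] T [-0.13  0.12 -0.02] op 0.101 q6 -1.84
```

View pics/x_d.png

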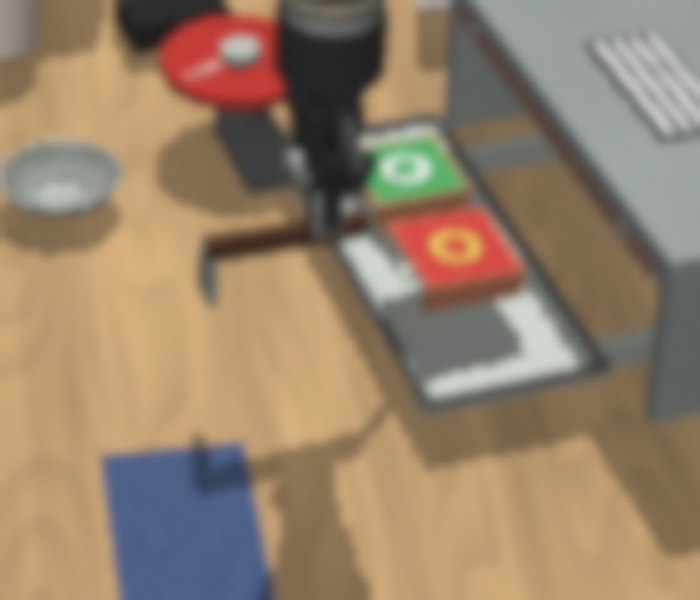

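jog_arm(targets="4 -7 3 -0.5 -1 -1 -1;4 -6 2 0 0 -0.7 -1;3 -4 0 0 0 0 -1;0 0 0 0 0 0 -1")

```text
time: 28.37
eef_pos: [0.5746, 0.0535, 0.097]
tcp_rot: [-0.09, 0.996, -0.001, -0.003]
contact_force: [-0.8, -0.7, -2.8]
opening: 0.101
```

```bash
python3 t1.py -.078 0 .038
```

```text
t 28.37 tcp [0.5746 0.0535 0.097 ] shift mm [  2.3   5.5 -36.5] turn [ 0.2 -0.3  0.2] F [-0.8 -0.7 -2.8] T [-0.05  0.12  0.01] op 0.101 q6 -1.83
```

jog_arm(targets="1 2 -7 0 0 0 -1;1 1 -7 0 0 0 -1;0 0 -7 0 0 0 -1;0 0 -6 0 0 0 -1;0 0 -4 0 0 0 -1;0 0 0 0 0 0 -1")

```text
time: 28.87
eef_pos: [0.5771, 0.0542, 0.0629]
tcp_rot: [-0.087, 0.996, -0.001, -0.002]
contact_force: [0.5, -0.9, -1.8]
opening: 0.104
```

```bash
python3 t1.py -.078 0 .038
```

```text
t 28.87 tcp [0.5771 0.0542 0.0629] shift mm [-0.2  4.9 -2.4] turn [ 0.1 -0.2  0.5] F [ 0.5 -0.9 -1.8] T [-0.04  0.02  0.03] op 0.104 q6 -1.82
```

jog_arm(targets="0 0 -3 0 0 0 -1;0 0 0 0 0 0 -1;0 0 0 0 0 0 -1")

```text
time: 29.12
eef_pos: [0.5776, 0.0545, 0.0596]
tcp_rot: [-0.088, 0.996, -0.001, -0.002]
contact_force: [-0.2, 0.6, -2.5]
opening: 0.101
```

```bash
python3 t1.py -.078 0 .038
python3 - <<'E'
from h import *
W=read_camera('side');im=W["pixels"][130:250,260:400];cv2.imwrite("pics/y_d.png",cv2.resize(np.ascontiguousarray(im),None,fx=5,fy=5,interpolation=cv2.INTER_CUBIC))
E
```

```text
t 29.12 tcp [0.5776 0.0545 0.0596] shift mm [-0.7  4.6  0.9] turn [ 0.1 -0.2  0.4] F [-0.2  0.6 -2.5] T [ 0.03 -0.02 -0.01] op 0.101 q6 -1.82
```

View pics/y_d.png

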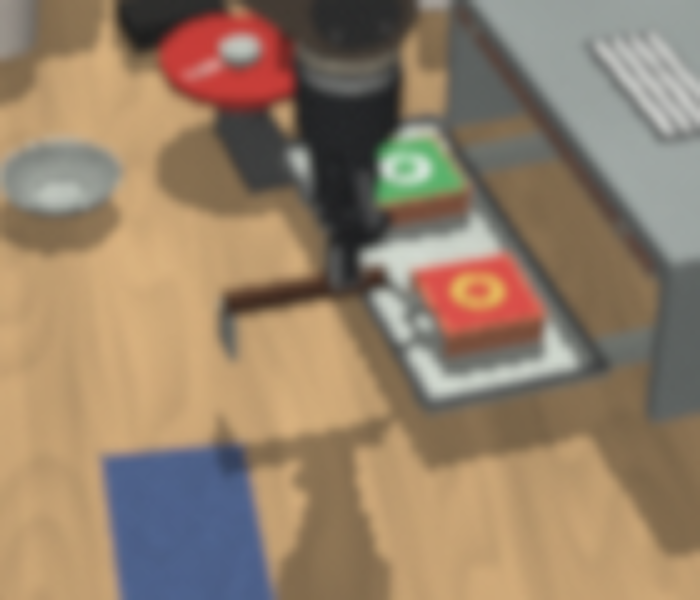

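jog_arm(targets="-7 -1 0 0 0 0 -1;-11 -2 0 0 0 0 -1;-12 -2 0 0 0 0 -1;-12 -2 0 0 0 0 -1;0 0 0 0 0 0 -1")

```text
time: 29.58
eef_pos: [0.5344, 0.0473, 0.0616]
tcp_rot: [-0.088, 0.996, -0.001, 0.0]
contact_force: [-0.5, -0.2, -2.9]
opening: 0.099
```

```bash
python3 t1.py -.078 0.045 .038
```

```text
t 29.58 tcp [0.5344 0.0473 0.0616] shift mm [-1.7  3.6 -1.1] turn [0.2 0.  0.4] F [-0.5 -0.2 -2.9] T [0.01 0.02 0.05] op 0.099 q6 -1.84
```

jog_arm(targets="-10 -2 -1 0 0 0 -1;-12 -2 0 0 0 0 -1;-12 -2 0 0 0 0 -1;-12 -2 0 0 0 0 -1;-12 -2 0 0 0 0 -1;0 0 0 0 0 0 -1")

```text
time: 30.08
eef_pos: [0.4771, 0.0368, 0.0638]
tcp_rot: [-0.088, 0.996, -0.002, 0.004]
contact_force: [-0.3, 1.7, -2.5]
opening: 0.1
```

```bash
python3 t1.py -.078 0.1 .038
python3 - <<'E'
from h import *
W=read_camera('side');im=W["pixels"][130:250,260:400];cv2.imwrite("pics/z_d.png",cv2.resize(np.ascontiguousarray(im),None,fx=5,fy=5,interpolation=cv2.INTER_CUBIC))
E
```

```text
t 30.08 tcp [0.4771 0.0368 0.0638] shift mm [ 1.5  4.  -3.3] turn [0.2 0.5 0.4] F [-0.3  1.7 -2.5] T [-0.04 -0.   -0.  ] op 0.1 q6 -1.88
```

View pics/z_d.png

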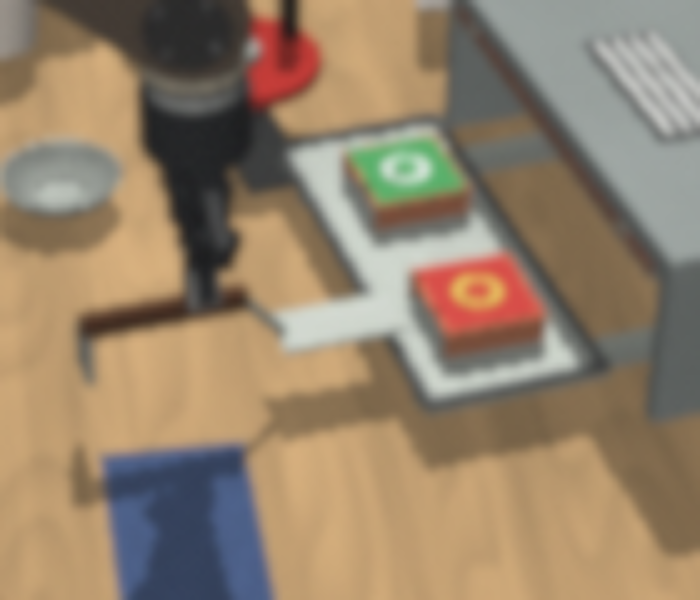

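Both plaques stand in the tray, inside the rim. I'll put the spatula back on its mat next, which frees the gripper for cranking.

jog_arm(targets="-3 -5 15 0 0 0 -1;0 -10 20 0 0 -4 -1;0 -14 12 0 0 -7 -1;0 -14 5 0 0 -7 -1;0 -14 0 0 0 -7 -1;0 -14 0 0 0 -7 -1;0 -14 0 0 0 -7 -1;0 -14 0 0 0 -7 -1;0 -14 0 0 0 -7 -1;0 -14 0 0 0 -7 -1")

```text
time: 30.97
eef_pos: [0.4871, -0.0951, 0.1256]
tcp_rot: [0.433, 0.901, -0.005, 0.014]
contact_force: [-0.9, 0.2, -2.4]
opening: 0.099
```

jog_arm(targets="-2 -12 0 0 0 -7 -1;-2 -12 0 0 0 -7 -1;-2 -12 0 0 0 -7 -1;-2 -10 0 0 0 -7 -1;-2 -5 0 0 0 -7 -1;0 0 0 0 0 -7 -1;0 0 0 0 0 0 -1")

```text
time: 31.55
eef_pos: [0.4856, -0.155, 0.1301]
tcp_rot: [0.735, 0.678, -0.009, 0.018]
contact_force: [0.4, 0.2, -2.6]
opening: 0.1
```

```bash
cat > m1.py <<'E'
from go import *
import sys
P=-88.6; st(P,grip((.4535+.07*.0244,-.1645-.07),P,0),float(sys.argv[1]))
E
python3 m1.py 0.02
```

```text
t 31.55 tcp [ 0.4856 -0.155   0.1301] shift mm [-32.9  20.5 -87.6] turn [2.2 0.7 6. ] F [ 0.4  0.2 -2.6] T [ 0.01 -0.01 -0.01] op 0.1 q6 -0.4
```

jog_arm(targets="-7 4 -15 1 0.4 3 -1;-8 5 -20 1.2 0.3 3 -1;-8 5 -20 0 0 0 -1;-8 5 -20 0 0 0 -1;-3 2 -10 0 0 0 -1;0 0 0 0 0 0 -1")

```text
time: 32.05
eef_pos: [0.4582, -0.1362, 0.0473]
tcp_rot: [0.69, 0.724, 0.003, 0.006]
contact_force: [0.3, -0.5, -2.6]
opening: 0.103
```

```bash
python3 m1.py 0.001
```

```text
t 32.05 tcp [ 0.4582 -0.1362  0.0473] shift mm [ -5.5   1.6 -23.8] turn [ 0.3  0.8 -1.4] F [ 0.3 -0.5 -2.6] T [-0.    0.08 -0.02] op 0.103 q6 -0.55
```

jog_arm(targets="-4 2 -8 0.3 0.8 -1.4 -1;-4 2 -7 0 0 0 -1;-1 0 -4 0 0 0 -1;0 0 0 0 0 0 -1")

```text
time: 32.38
eef_pos: [0.453, -0.1335, 0.0304]
tcp_rot: [0.696, 0.718, 0.001, 0.003]
contact_force: [-0.4, 0.8, -2.4]
opening: 0.101
```

```bash
python3 m1.py 0.001
```

```text
t 32.38 tcp [ 0.453  -0.1335  0.0304] shift mm [-0.2 -1.  -6.9] turn [ 0.1  0.3 -0.3] F [-0.4  0.8 -2.4] T [ 0.03 -0.01  0.01] op 0.101 q6 -0.53
```

jog_arm(targets="-1 0 -4 0 0 0 -1;0 0 -3 0 0 0 -1;0 0 -1 0 0 0 -1;0 0 0 0 0 0 -1")

```text
time: 32.72
eef_pos: [0.4545, -0.1349, 0.024]
tcp_rot: [0.696, 0.718, 0.002, 0.006]
contact_force: [0.9, 0.0, -1.5]
opening: 0.101
```

```bash
python3 m1.py 0.00
```

```text
t 32.72 tcp [ 0.4545 -0.1349  0.024 ] shift mm [-1.8  0.4 -1.5] turn [ 0.3  0.6 -0.4] F [ 0.9  0.  -1.5] T [0.07 0.05 0.02] op 0.101 q6 -0.54
```

jog_arm(targets="-2 1 -2 0.3 0.6 -0.3 -1;0 0 0 0 0 0 -1")

```text
time: 32.88
eef_pos: [0.4538, -0.1346, 0.0231]
tcp_rot: [0.698, 0.716, 0.001, 0.001]
contact_force: [-0.0, -0.0, -2.4]
opening: 0.099
```

jog_arm(targets="0 0 0 0 0 0 0;0 0 0 0 0 0 0.3;0 0 0 0 0 0 1;0 0 0 0 0 0 1;0 0 0 0 0 0 1;0 0 0 0 0 0 1;0 0 0 0 0 0 1")

```text
time: 33.47
eef_pos: [0.4551, -0.1354, 0.0247]
tcp_rot: [0.698, 0.716, 0.001, 0.003]
contact_force: [-0.2, 0.1, 0.4]
opening: 0.999
```

```bash
python3 m1.py 0.00
```

```text
t 33.47 tcp [ 0.4551 -0.1354  0.0247] shift mm [-2.3  0.9 -2.2] turn [ 0.1  0.3 -0.1] F [-0.2  0.1  0.4] T [0.04 0.   0.01] op 0.999 q6 -0.53
```

Rising, then going to the knob.

jog_arm(targets="0 0 15 0 0 0 1;0 0 30 0 0 0 1;0 0 35 0 0 0 1;0 0 35 0 0 0 1;5 10 35 0 0 0 1;10 20 20 0 0 0 1;10 35 0 0 0 0 1;10 35 0 0 0 0 1;10 35 0 0 0 0 1;0 0 0 0 0 0 1")

```text
time: 34.3
eef_pos: [0.4984, 0.0056, 0.2047]
tcp_rot: [0.701, 0.714, 0.003, 0.002]
contact_force: [-0.1, 0.2, 0.1]
opening: 1.0
```

```bash
python3 - <<'E'
from h import *
print(need(),get_state()["eef_pos"])
W=read_camera('wrist');save(W,"A_w")
W=read_camera('side');save(W,"A_d")
E
```

```text
[-0.1  0.5 -1.1] [0.49842349 0.00562789 0.20468008]
```

View pics/A_w.png

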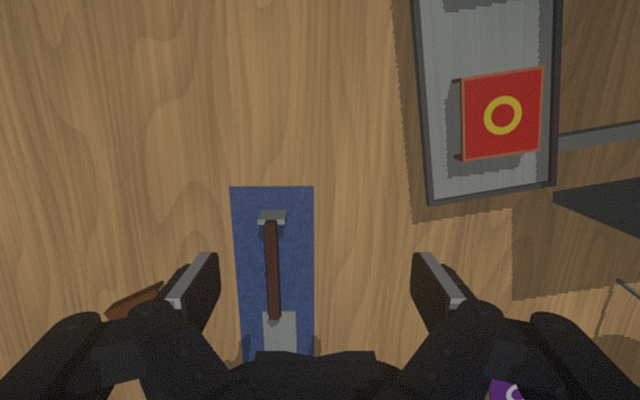

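View pics/A_d.png

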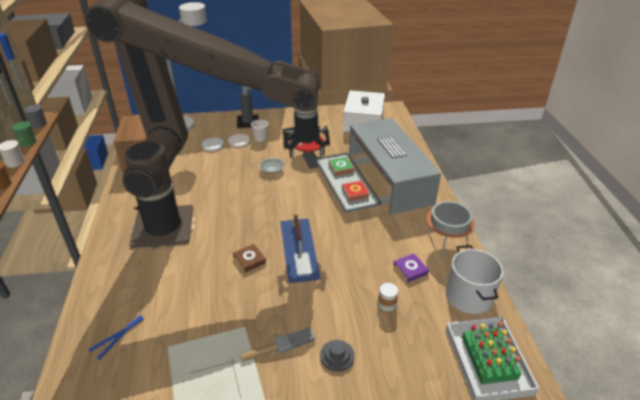

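The spatula lies straight on its mat and both plaques are still in place. Going to the knob.

jog_arm(targets="8 36 0 0 0 -1 1;8 36 0 0 0 0 1;8 36 0 0 0 0 1;8 36 0 0 0 0 1;8 36 0 0 0 0 1;8 36 0 0 0 0 1;8 36 0 0 0 0 1;8 36 0 0 0 0 1;8 30 0 0 0 0 1;0 0 0 0 0 0 1")

```text
time: 35.23
eef_pos: [0.5723, 0.3171, 0.1992]
tcp_rot: [0.716, 0.698, -0.003, 0.004]
contact_force: [-0.0, -0.7, 1.5]
opening: 1.002
```

```bash
python3 - <<'E'
from h import *
print(need(),get_state()["eef_pos"])
W=read_camera('wrist');save(W,"B_w")
for q in mark_of("knob_top",W)[:2]: print(np.round(q["uv"],1),round(q["p"],2),np.round(onz(W,q["uv"],.1145),4))
E
```

```text
[0.5 0.  1.5] [0.57232968 0.31709583 0.19916874]
[325.7  74.1] 0.82 [0.5814 0.4073 0.1145]
```

View pics/B_w.png

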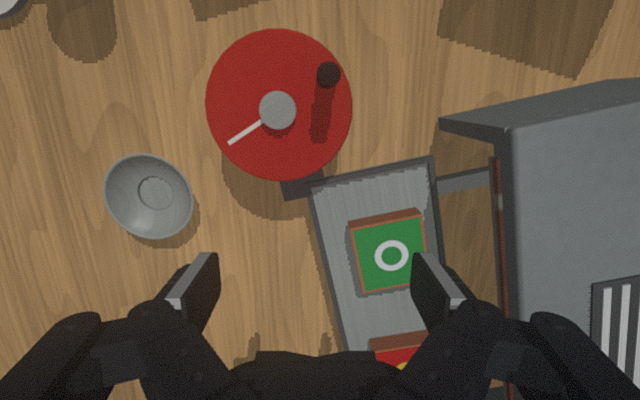

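The knob top is at (328,73), giving (0.582, 0.409) in world coordinates.

jog_arm(targets="3 31 0 0 0 1 1;3 31 0 0 0 0 1;2 28 0 0 0 0 1;0 0 -28 0 0 0 1;0 0 -28 0 0 0 1;0 0 -20 0 0 0 1;0 0 0 0 0 0 1")

```text
time: 35.92
eef_pos: [0.5846, 0.3899, 0.1221]
tcp_rot: [0.717, 0.697, -0.006, 0.006]
contact_force: [-0.4, 0.2, -0.9]
opening: 1.001
```

jog_arm(targets="-1 10 0 0 0 1.5 1;-1 9 -8 0 0 0 1;0 0 -18 0 0 0 1;0 0 -12 0 0 0 1;0 0 0 0 0 0 1")

```text
time: 36.33
eef_pos: [0.5866, 0.4065, 0.088]
tcp_rot: [0.709, 0.705, -0.003, 0.007]
contact_force: [0.1, 0.2, 0.0]
opening: 1.005
```

jog_arm(targets="-4 2 -5 0 0 0 1;0 0 0 0 0 0 -1;0 0 0 0 0 0 -1;0 0 0 0 0 0 -1;0 0 0 0 0 0 -1;0 0 0 0 0 0 -1;0 0 0 0 0 0 -1;0 0 0 0 0 0 -1;0 0 0 0 0 0 -1;0 0 0 0 0 0 -1", force=40)

```text
time: 37.17
eef_pos: [0.5848, 0.4104, 0.0879]
tcp_rot: [0.709, 0.705, 0.001, 0.009]
contact_force: [-0.1, 0.8, -0.6]
opening: 0.174
```

```bash
python3 crank.py 0.541 0.382 8 -0.4; python3 - <<'E'
from h import *
print(need(),get_state()["eef_pos"])
W=read_camera('wrist');save(W,"C_w")
E
```

```text
ang 0.575 r 0.0522 t 37.1667 [-0.1  0.8 -0.6]
5 -20; -0 -20; -8 -18; -15 -13; -19 -7; -20 1; -18 9; -13 15; [0.6 0.8 0.3] [0.58476475 0.41037603 0.08786593]
```

View pics/C_w.png

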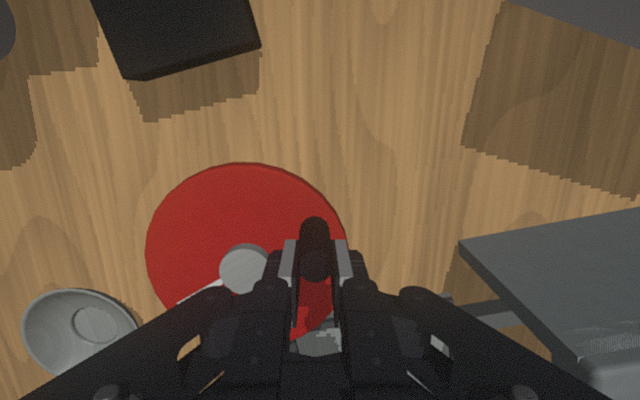

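```bash
python3 crank.py 0.541 0.382 10 -0.3
```

```text
ang 0.575 r 0.0521 t 37.2167 [ 0.3  0.8 -0.4]
4 -15; 2 -15; -3 -15; -7 -13; -10 -11; -13 -7; -15 -3; -15 2; -14 6; -11 10;
```

jog_arm(targets="5 -15 0 0 0 0 -1;2 -15 0 0 0 0 -1;-3 -15 0 0 0 0 -1;-7 -13 0 0 0 0 -1;-10 -11 0 0 0 0 -1;-13 -7 0 0 0 0 -1")

```text
time: 37.72
eef_pos: [0.5616, 0.3389, 0.0879]
tcp_rot: [0.71, 0.705, 0.012, 0.006]
contact_force: [0.8, 5.1, -2.0]
opening: 0.172
```

```bash
python3 crank.py 0.541 0.382 10 -0.35;python3 -c "
from h import *
print(need())"
```

```text
ang -1.124 r 0.0477 t 37.7167 [ 0.8  5.1 -2. ]
-16 -7; -17 1; -16 7; -12 12; -7 16; -2 17; 4 17; 10 14; 14 10; 17 5; [-0.5  1.4  0.4]
```

jog_arm(targets="-16 -7 0 0 0 0 -1;-17 1 0 0 0 0 -1;-16 7 0 0 0 0 -1;-12 12 0 0 0 0 -1;-7 16 0 0 0 0 -1;-2 17 0 0 0 0 -1")

```text
time: 38.22
eef_pos: [0.4922, 0.384, 0.088]
tcp_rot: [0.713, 0.701, 0.021, 0.006]
contact_force: [2.6, -3.7, -0.4]
opening: 0.176
```

```bash
python3 crank.py 0.541 0.382 10 -0.35;python3 -c "
from h import *
print(need())"
```

```text
ang 3.101 r 0.0489 t 38.2167 [ 2.6 -3.7 -0.4]
3 17; 9 15; 14 11; 17 5; 17 -1; 16 -7; 13 -12; 8 -15; 2 -17; -4 -17; [-1.2  2.2  0.9]
```

jog_arm(targets="3 17 0 0 0 0 -1;9 15 0 0 0 0 -1;14 11 0 0 0 0 -1;17 5 0 0 0 0 -1;17 -1 0 0 0 0 -1;16 -7 0 0 0 0 -1")

```text
time: 38.72
eef_pos: [0.5549, 0.4331, 0.0881]
tcp_rot: [0.712, 0.702, 0.014, -0.007]
contact_force: [-1.2, 14.6, -4.2]
opening: 0.171
```

```bash
python3 crank.py 0.541 0.382 10 -0.35;python3 -c "
from h import *
print(need())"
```

```text
ang 1.305 r 0.0529 t 38.7167 [-1.2 14.6 -4.2]
15 -10; 12 -12; 7 -16; 1 -17; -5 -17; -10 -14; -14 -10; -17 -4; -17 2; -16 8; [-1.7  0.6  0.9]
```

jog_arm(targets="14 -9 0 0 0 0 -1;12 -12 0 0 0 0 -1;7 -15 0 0 0 0 -1;2 -8 0 0 0 0 -1")

```text
time: 39.05
eef_pos: [0.5909, 0.3959, 0.0881]
tcp_rot: [0.712, 0.702, 0.02, -0.012]
contact_force: [-1.3, 3.3, 0.3]
opening: 0.172
```

```bash
python3 crank.py 0.541 0.382 10 -0.35;python3 -c "
from h import *
print(need())
save(read_camera('side'),'D_d')"
```

```text
ang 0.271 r 0.0517 t 39.05 [-1.3  3.3  0.3]
-0 -18; -4 -17; -10 -14; -14 -10; -17 -5; -17 1; -16 7; -12 12; -7 16; -2 17; [-2.6  0.6  0.8]
```

View pics/D_d.png

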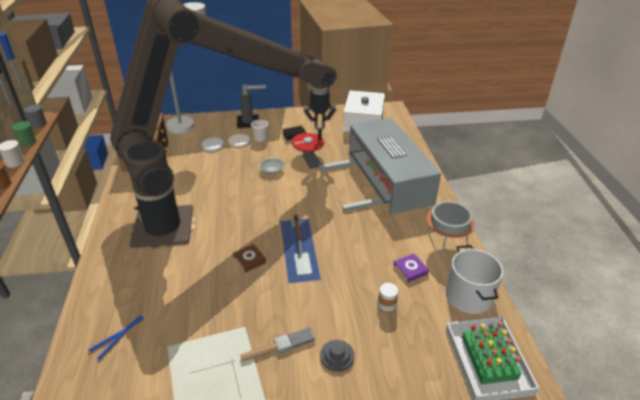

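Nearly home. I'll push the last bit until the stop is felt.

jog_arm(targets="2 -8 0 0 0 0 -1;2 -8 0 0 0 0 -1;2 -10 0 0 0 0 -1")

```text
time: 39.35
eef_pos: [0.5909, 0.3949, 0.0886]
tcp_rot: [0.716, 0.696, 0.04, -0.034]
contact_force: [-0.1, 32.1, -9.8]
opening: 0.172
```

```bash
python3 crank.py 0.541 0.382 1 -0.35
```

```text
ang 0.252 r 0.0515 t 39.35 [-0.1 32.1 -9.8]
-0 -18;
```

That is the hard stop (32 N). I'll release and lift.

jog_arm(targets="0 0 0 0 0 0 -1;0 0 0 0 0 0 0;0 0 0 0 0 0 1;0 0 0 0 0 0 1;0 0 0 0 0 0 1;0 0 0 0 0 0 1;0 0 0 0 0 0 1;0 0 20 0 0 0 1;0 0 35 0 0 0 1;0 0 35 0 0 0 1")

```text
time: 40.18
eef_pos: [0.5822, 0.3914, 0.1687]
tcp_rot: [0.717, 0.696, 0.029, -0.038]
contact_force: [0.4, -0.0, 0.6]
opening: 0.999
```

jog_arm(targets="0 -20 30 0 0 0 1;0 -30 25 0 0 0 1;0 -35 0 0 0 0 1;0 -35 0 0 0 0 1;0 -35 0 0 0 0 1;0 0 0 0 0 0 1")

```text
time: 40.68
eef_pos: [0.5859, 0.232, 0.2405]
tcp_rot: [0.715, 0.698, 0.038, -0.032]
contact_force: [-0.2, 1.0, 0.1]
opening: 1.003
```

```bash
python3 - <<'E'
from h import *
print(need(),get_state()["eef_pos"])
W=read_camera('wrist');save(W,"E_w")
D=read_camera('side');im=D["pixels"][90:300,240:460];cv2.imwrite("pics/E_d.png",cv2.resize(np.ascontiguousarray(im),None,fx=2.8,fy=2.8,interpolation=cv2.INTER_CUBIC))
for q in mark_of("knob_top",W)[:1]: print(q["p"],onz(W,q["uv"],.1145))
E
```

```text
[-5.6  0.5  1.4] [0.58587813 0.2320047  0.24053913]
0.93 [0.58622325 0.39351532 0.1145    ]
```

View pics/E_w.png

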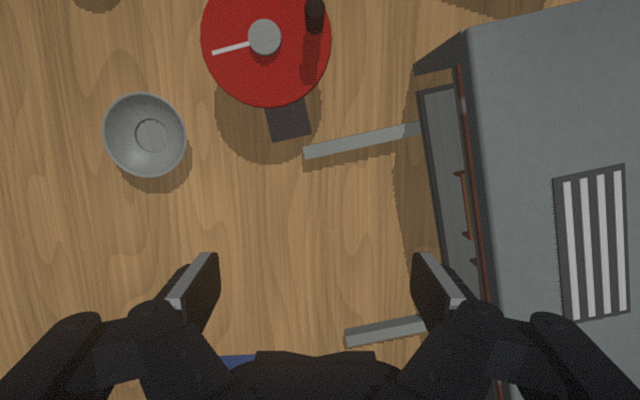

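View pics/E_d.png

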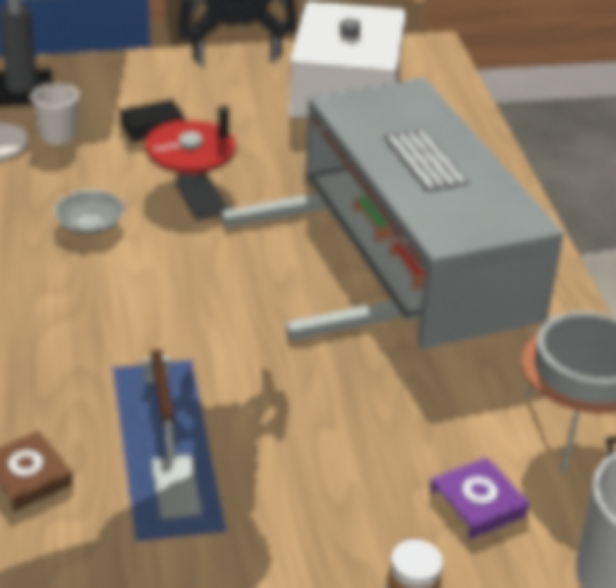

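jog_arm(targets="0 10 0 -3 0.3 0.7 1;0 20 0 -2.6 0.2 0.7 1;0 20 -10 0 0 0 1;0 10 -10 0 0 0 1;0 0 0 0 0 0 1")

```text
time: 41.25
eef_pos: [0.5843, 0.3033, 0.2181]
tcp_rot: [0.705, 0.71, -0.001, -0.001]
contact_force: [-0.3, -0.9, -0.6]
opening: 0.999
```

```bash
python3 - <<'E'
from h import *
print(need(),get_state()["eef_pos"])
W=read_camera('wrist');save(W,"F_w")
import pickle; pickle.dump({k:np.array(v) for k,v in W.items() if k!="pixels"},open("F.pkl","wb"))
a=cv2.imread("pics/c_w.png")[0:220,180:500];b=cv2.imread("pics/F_w.png")[0:220,180:500]
cv2.imwrite("pics/FF.png",cv2.resize(np.hstack([a,b]),(800,275)))
E
```

```text
[ 0.  -0.1 -0.4] [0.58426441 0.30325404 0.21807752]
```

View pics/FF.png

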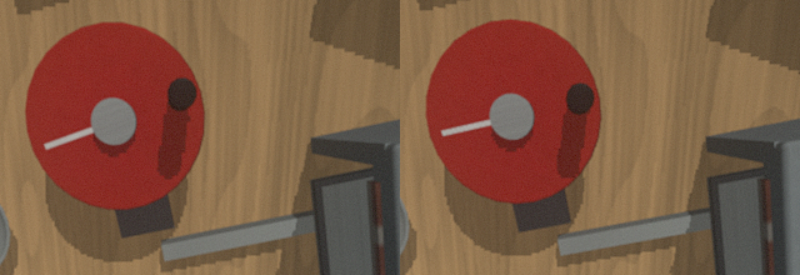

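View pics/F_w.png

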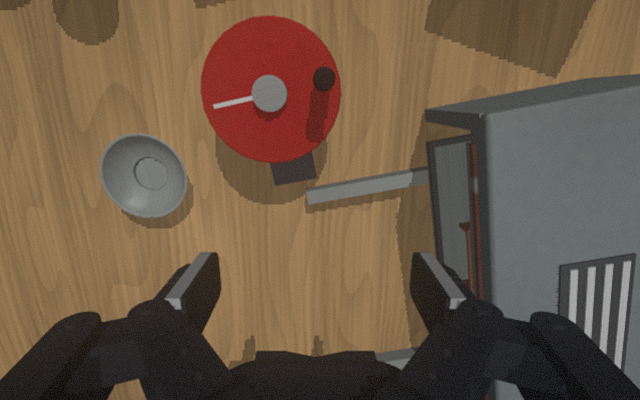

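The wheel is now slightly past its starting position, towards "in", so the tray is fully home. One last look at the kiln interior and the spatula.

```bash
python3 - <<'E'
from h import *
D=read_camera('side')
a=cv2.resize(np.ascontiguousarray(D["pixels"][140:220,340:440]),None,fx=6,fy=6,interpolation=cv2.INTER_CUBIC);cv2.imwrite("pics/G1.png",a)
b=cv2.resize(np.ascontiguousarray(D["pixels"][200:300,260:360]),None,fx=5,fy=5,interpolation=cv2.INTER_CUBIC);cv2.imwrite("pics/G2.png",b)
E
```

```text
(no output)
```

View pics/G1.png

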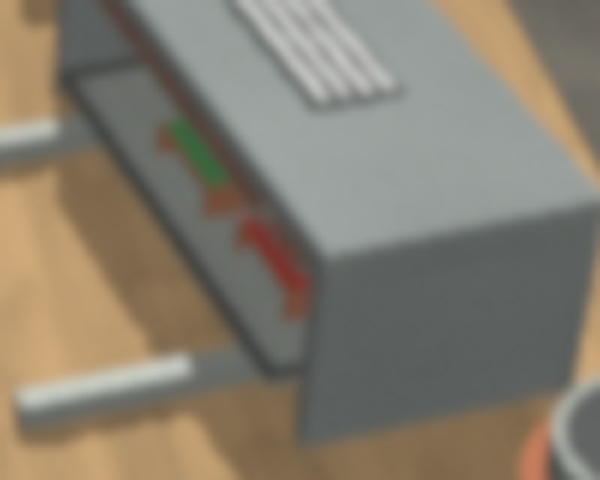

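View pics/G2.png

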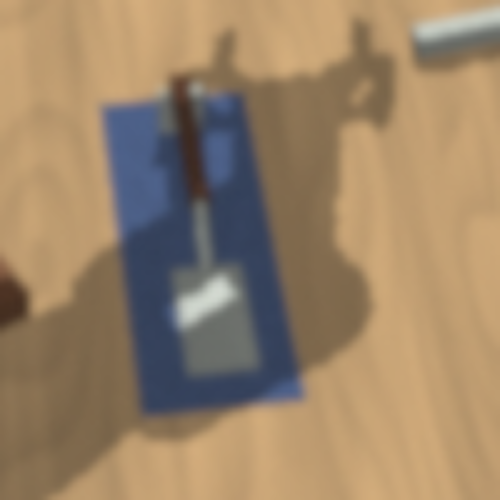

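```bash
python3 - <<'E'
from h import *
D=read_camera('side')
a=np.radians(10.5);R2=np.array([[np.cos(a),-np.sin(a)],[np.sin(a),np.cos(a)]])
def K(x,y,z): return np.append(np.array([.661,.154])+R2@np.array([x+.150,y]),z)
im=cv2.resize(np.ascontiguousarray(D["pixels"]),None,fx=6,fy=6,interpolation=cv2.INTER_CUBIC)
def pl(P,c): cv2.polylines(im,[np.int32((proj(D,np.array(P))+.5)*6)],False,c,1)
pl([K(-.0625,-.165,.033),K(-.0625,.165,.033)],(0,0,255))
for y,c in ((.075,(255,255,0)),(-.081,(255,0,255))):
    pl([K(-.038,y-.04,.028),K(-.038,y-.04,.05),K(-.038,y+.04,.05),K(-.038,y+.04,.028)],c)
cv2.imwrite("pics/H.png",im[840:1320,2040:2640])
E
```

```text
(no output)
```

View pics/H.png

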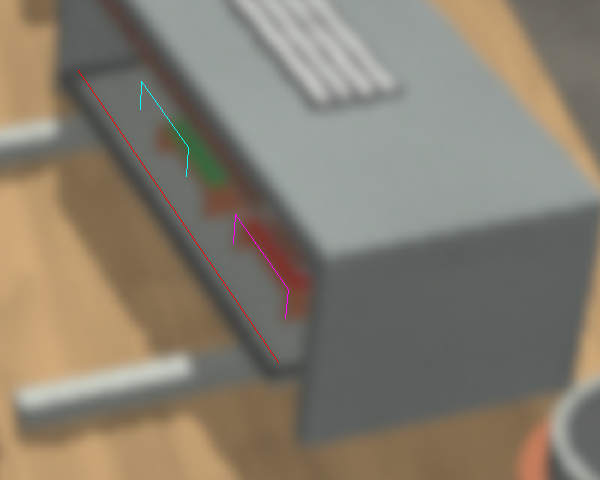

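```bash
python3 -c "
from plant import *
print(get_state()['time'],get_state()['contact_force']); print(sign_off())"
```

```text
41.4 [0.09627152 0.09386635 0.05391811]
the job is handed in; nothing more can be done
None
```

The job is handed in at 41.4 s; no verdict came back. Only the red and green plaques were on the bench, and I saw no blue one in any view.

**What I did**
- I cranked the wheel out to its hard stop (about 37 N).
- I carried green and then red to the tray on the spatula. The fingers never touched a plaque.
- I laid the spatula back on its mat, then cranked the tray back in to the other stop (about 32 N). The spatula went down before this last cranking because the gripper had to be free for the knob.

**Last checks**
- **Tray:** the wheel stands slightly further towards "in" than at the start, so the tray is fully home.
- **Plaques:** both stand face up on the tray inside its rim. I could see only their front ends under the kiln roof.
- **Spatula:** it lies flat and lengthwise on the mat.
- **Robot:** the gripper is open and touching nothing.

**One mismatch:** green now sits about 35 mm closer to red than where I placed it. It was probably the knock mentioned in the task. It looks flat and clear of red, so I left it.

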